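# Re-rack cooled powder-coat samples in the same order

## Task

The four powder-coated profile samples have cooled: move them from the cups of the cooling rack to the bays of the empty test carrier, one standing upright in each bay. Keep them in the same order, counted on each rack from the end with its wire loop handle (the sample nearest the cooling rack's handle goes in the bay nearest the carrier's handle, and so on), because their place is the only record of which is which. Set each one down gently, without dropping it or tipping any over.

Things in the scene. Friction and masses are not known exactly. Their poses are not given: they have to be found in the camera images.
- mid_round (a point): cream-white coated aluminium profile sample standing on end, 75 mm tall, 0.05 to 0.15 kg: round tube, 38 mm outside diameter, 3 mm wall. Point: its centre, 37.5 mm above its foot; own z up. At the start own x is within 0.1 rad of square to the row of cups; gripped along own x, the fingers stay clear of the neighbours.
- mid_square (a point): cream-white coated aluminium profile sample standing on end, 75 mm tall, 0.05 to 0.15 kg: square tube, 34 x 34 mm outside, 3 mm wall. Point: its centre, 37.5 mm above its foot; own z up. At the start own x is within 0.1 rad of square to the row of cups; gripped along own x, the fingers stay clear of the neighbours.
- mid_channel (a point): cream-white coated aluminium profile sample standing on end, 75 mm tall, 0.05 to 0.15 kg: U-channel, 40 mm over its flanges (own x) by 26 mm (own y), 3 mm wall, open to own -y. Point: its centre, 37.5 mm above its foot; own z up. At the start own x is within 0.1 rad of square to the row of cups; gripped along own x, the fingers stay clear of the neighbours.
- mid_flat (a point): cream-white coated aluminium profile sample standing on end, 75 mm tall, 0.05 to 0.15 kg: solid flat bar, 14 mm thick (own x) by 40 mm wide (own y). Point: its centre, 37.5 mm above its foot; own z up. At the start own x is within 0.1 rad of square to the row of cups; gripped along own x, the fingers stay clear of the neighbours.
- cup_round: fixed open sheet-steel cup on the cooling rack holding the round tube at the start: 52 mm square, 48 mm inside, 12 mm high, floor 3 mm thick. Origin: centre of its underside, 36 mm above the bench. The four like cups form a straight row along their y axes, 60 mm apart, order different each time; +y points to the cooling rack's loop handle.
- cup_square: fixed open sheet-steel cup on the cooling rack holding the square tube at the start: 52 mm square, 48 mm inside, 12 mm high, floor 3 mm thick. Origin: centre of its underside, 36 mm above the bench. The four like cups form a straight row along their y axes, 60 mm apart, order different each time; +y points to the cooling rack's loop handle.
- cup_channel: fixed open sheet-steel cup on the cooling rack holding the U-channel at the start: 52 mm square, 48 mm inside, 12 mm high, floor 3 mm thick. Origin: centre of its underside, 36 mm above the bench. The four like cups form a straight row along their y axes, 60 mm apart, order different each time; +y points to the cooling rack's loop handle.
- cup_flat: fixed open sheet-steel cup on the cooling rack holding the flat bar at the start: 52 mm square, 48 mm inside, 12 mm high, floor 3 mm thick. Origin: centre of its underside, 36 mm above the bench. The four like cups form a straight row along their y axes, 60 mm apart, order different each time; +y points to the cooling rack's loop handle.
- carrier: test carrier: fixed aluminium tray 68 mm (x) by 244 mm (y), four equal open bays in a row along y, empty at the start. Origin: centre of its underside, on the bench. Bay centres at y = -90, -30, 30, 90 mm, x = 0; bays 60 mm (x) by 56 mm (y) inside, floor 4 mm above the origin, wall tops at 26 mm. 60 mm of bench is clear before and behind either row.
- carrier_handle: the carrier's dark wire loop handle, lying flat, 58 x 44 mm, 8 mm wire, its top 22 mm above the bench; fixed at the end of the carrier from which the bays count. It is at y = +140 or -140 mm in the carrier's frame, different each time; the other end has a plain flat tab. Origin: on the bench under the loop's centre.
Things that resemble listed ones, but are neither listed nor needed, are in the scene too. Leave any yellow look-alike of the part that bears mid_round alone.

How it is judged:
At the end, for the whole second after the job is handed in: Each sample stands upright (within 0.15 rad) on the floor of its bay (centre within 22 mm along and 24 mm across the row), in the bay whose number from the carrier's loop handle is that of its cup from the cooling rack's loop handle; all released and at rest (((y of each of cup_square, cup_channel, cup_flat in the frame of cup_round below 0.03 m and horizontal distance between mid_round and carrier_handle between 0.028 and 0.072 m) or (y of any of cup_square, cup_channel, cup_flat in the frame of cup_round above 0.03 m and y of each of cup_square, cup_channel, cup_flat in the frame of cup_round below 0.09 m and horizontal distance between mid_round and carrier_handle between 0.088 and 0.132 m) or (y of any of cup_square, cup_channel, cup_flat in the frame of cup_round above 0.09 m and y of each of cup_square, cup_channel, cup_flat in the frame of cup_round below 0.15 m and horizontal distance between mid_round and carrier_handle between 0.148 and 0.192 m) or (y of any of cup_square, cup_channel, cup_flat in the frame of cup_round above 0.15 m and horizontal distance between mid_round and carrier_handle between 0.208 and 0.252 m)) and y of mid_round in the frame of carrier between -0.112 and 0.112 m and x of mid_round in the frame of carrier between -0.024 and 0.024 m and z of mid_round in the frame of carrier between 0.036 and 0.048 m and angle between each of mid_round, mid_square, mid_channel, mid_flat's own z axis and vertical below 0.15 rad and linear speed of each of s_round, s_square, s_channel, s_flat below 0.02 m/s and ((y of each of cup_round, cup_channel, cup_flat in the frame of cup_square below 0.03 m and horizontal distance between mid_square and carrier_handle between 0.028 and 0.072 m) or (y of any of cup_round, cup_channel, cup_flat in the frame of cup_square above 0.03 m and y of each of cup_round, cup_channel, cup_flat in the frame of cup_square below 0.09 m and horizontal distance between mid_square and carrier_handle between 0.088 and 0.132 m) or (y of any of cup_round, cup_channel, cup_flat in the frame of cup_square above 0.09 m and y of each of cup_round, cup_channel, cup_flat in the frame of cup_square below 0.15 m and horizontal distance between mid_square and carrier_handle between 0.148 and 0.192 m) or (y of any of cup_round, cup_channel, cup_flat in the frame of cup_square above 0.15 m and horizontal distance between mid_square and carrier_handle between 0.208 and 0.252 m)) and y of mid_square in the frame of carrier between -0.112 and 0.112 m and x of mid_square in the frame of carrier between -0.024 and 0.024 m and z of mid_square in the frame of carrier between 0.036 and 0.048 m and ((y of each of cup_round, cup_square, cup_flat in the frame of cup_channel below 0.03 m and horizontal distance between mid_channel and carrier_handle between 0.028 and 0.072 m) or (y of any of cup_round, cup_square, cup_flat in the frame of cup_channel above 0.03 m and y of each of cup_round, cup_square, cup_flat in the frame of cup_channel below 0.09 m and horizontal distance between mid_channel and carrier_handle between 0.088 and 0.132 m) or (y of any of cup_round, cup_square, cup_flat in the frame of cup_channel above 0.09 m and y of each of cup_round, cup_square, cup_flat in the frame of cup_channel below 0.15 m and horizontal distance between mid_channel and carrier_handle between 0.148 and 0.192 m) or (y of any of cup_round, cup_square, cup_flat in the frame of cup_channel above 0.15 m and horizontal distance between mid_channel and carrier_handle between 0.208 and 0.252 m)) and y of mid_channel in the frame of carrier between -0.112 and 0.112 m and x of mid_channel in the frame of carrier between -0.024 and 0.024 m and z of mid_channel in the frame of carrier between 0.036 and 0.048 m and ((y of each of cup_round, cup_square, cup_channel in the frame of cup_flat below 0.03 m and horizontal distance between mid_flat and carrier_handle between 0.028 and 0.072 m) or (y of any of cup_round, cup_square, cup_channel in the frame of cup_flat above 0.03 m and y of each of cup_round, cup_square, cup_channel in the frame of cup_flat below 0.09 m and horizontal distance between mid_flat and carrier_handle between 0.088 and 0.132 m) or (y of any of cup_round, cup_square, cup_channel in the frame of cup_flat above 0.09 m and y of each of cup_round, cup_square, cup_channel in the frame of cup_flat below 0.15 m and horizontal distance between mid_flat and carrier_handle between 0.148 and 0.192 m) or (y of any of cup_round, cup_square, cup_channel in the frame of cup_flat above 0.15 m and horizontal distance between mid_flat and carrier_handle between 0.208 and 0.252 m)) and y of mid_flat in the frame of carrier between -0.112 and 0.112 m and x of mid_flat in the frame of carrier between -0.024 and 0.024 m and z of mid_flat in the frame of carrier between 0.036 and 0.048 m); the robot touches nothing.
It fails at once if a sample is dropped or knocked: it moves faster than 0.5 m/s with no finger on it ((contact force between the fingers and s_round below 0.05 N and linear speed of s_round above 0.5 m/s) or (contact force between the fingers and s_square below 0.05 N and linear speed of s_square above 0.5 m/s) or (contact force between the fingers and s_channel below 0.05 N and linear speed of s_channel above 0.5 m/s) or (contact force between the fingers and s_flat below 0.05 N and linear speed of s_flat above 0.5 m/s)).
It fails at once if a sample is tipped over (more than 50 degrees from upright) (angle between any of mid_round, mid_square, mid_channel, mid_flat's own z axis and vertical above 0.87 rad).
It also fails if it takes over 112 s, if anything falls off the work surface, if the arm or the gripper's body presses on something with over 40 N, if the wrist force passes 120 N, or if a joint passes its speed limit or range.

## Robot

A 6-joint arm with a two-finger parallel gripper is mounted at the origin on the work surface. World frame = base frame: x ahead of the robot, y to its left, z up, the work surface at z = 0. Lengths are in m, angles in rad, forces in N, time in s.
With the tool pointing down it reaches from about 0.35 to 0.725 m from the base axis. Payload 6 kg.
Tool frame: the origin (TCP) lies at the very end of the fingers, on their centre line; the grasp point (between the pads) lies 19 mm behind it; x points along the fingers, y is the direction in which the jaws open and shut, and the axes are right-handed (so a half turn about x gives the same grasp; the last joint's range is limited). The gripper opens to 85 mm and grips with 20 to 120 N. Pads are 22 mm wide; open, the fingers measure 114 mm over their backs; the gripper's body (76 mm by 85 mm) begins 54 mm behind the grasp point. The pads swing forward as they close: fully open they stand 13 mm farther back than shut.
Start: joints at [-0.809, 0.04, 0.085, 0, -1.615, -0.334], TCP at [0.249, -0.546, 0.231] pointing down, gripper open.
Joint ranges: [-2.56, 2.56], [-1.29, 2.01], [-1.08, 1.49], [-3.29, 1.98], [-2.81, -0.18], [-2.99, 2.99]. Speed limits (rad/s): [2.57, 2.57, 3.01, 3.14, 3.14, 3.14].

## Interface

Orientations are given as a unit quaternion [x, y, z, w].
In Python, from workcell import manip gives the robot as it stands. The module is installed in compiled form; this text tells all that it offers.
- The arm moves only by the shell command python3 -m creep 'ROWS' [OPENING] [FORCE]. ROWS is JSON, a list of rows, each an object with "translation": the shift along the tool's x, y, z in mm, a list of three; "spin": the turn about the tool's x in rad. A call has 1 to 20 rows; each row shifts and turns the pose as measured when the row begins, along the tool's axes as they then stand; what a row does not reach is not made up. A row lasts 1/10 s, in which the tool goes at most 50 mm and 8.59 degrees, less where a joint would pass 70% of its speed; a pose out of reach is approached as far as the arm can. A call with a gripper value outside its range is refused whole. OPENING is the opening in per cent of the stroke, from 0 (shut) to 100 (fully open), set as the call begins (- or left out, the last holds). The fingers move at their own pace and stop on an object; FORCE is the grip in N (left out, the last holds). Time passes only in rows, so rows that do not move let the fingers close. It gives the time, the measured TCP pose, the force and the opening at its end, in the units of the state.
- manip.get_obs(): the state, without advancing time (a new reading comes with each control period).
- manip.grab_frame(name): name is "scene" or "top"; returns a dict with "img" (400x640x3 uint8, red, green, blue), "K" (3x3 intrinsics, pixels), "view" (4x4, takes a point from world to camera coordinates). Camera axes: x right, y down, z forward; pixel columns grow to the right and rows downward; lengths in m; the calibration is good to about 2 mm. A picture is of the moment at which its call begins. There is no depth.
- manip.finish_job(): hands the job in, once; it reports no verdict.
Trained networks look in the newest picture that a camera, given by its name, has taken for a name from the list of things; names that differ only in an ending like _2 or _b are one class to them, and where a whole thing is asked for, a point or a joint stands for the part that bears it (a point fixed in the world has none). Each returns a list of dicts, best first, with "confidence" (0 to 1); they miss things now and then, are a little off and sometimes report something else, mostly with a low value. They report only what shows in the picture. A call takes as long as a camera call. They do not tell look-alikes from the thing itself.
- manip.trace(target, camera): "mask" (400x640 bool, what is visible of it) and "centre" ([column, row] in pixels, amid what is visible of it).
- manip.mark_of(target, camera): "centre" ([column, row] in pixels: a listed point, or the origin of a listed thing).
The state is a dict: "t": time; "joint_pos": joint angles; "joint_vel": joint speeds; "joint_torque": joint torques, N m; "position": TCP position; "orientation": TCP orientation; "ft_force": force on the tool from outside, world axes, zero at the start; "torque": the same for the moment, N m; "grip_width": finger opening in m.
Only numpy, scipy, OpenCV 4.12 (cv2) and the standard library are available. Lean on these libraries where they do the work, as an engineer would, in place of code of your own. Each camera call takes 0.05 s, during which the arm holds its last target.

## Working session

There is one attempt and no reset: what is moved stays moved. The work goes in short steps, Python scripts to look and compute and a shell command to move; the robot and the scene stay as the last step left them, time stands still between calls to the robot, and variables do not carry over. Pictures are saved under pics/ and viewed, and the job is handed in when it is done.

```bash
mkdir -p pics
cat > h.py <<'E'
import numpy as np, cv2
from workcell import manip
def save(name,cam):
    f=manip.grab_frame(cam); cv2.imwrite('pics/'+name,cv2.cvtColor(f['img'],cv2.COLOR_RGB2BGR)); return f
def toz(f,px,z):
    K=np.array(f['K']);V=np.array(f['view']);R=V[:3,:3];t=V[:3,3]
    c=-R.T@t; d=R.T@np.linalg.inv(K)@np.array([px[0],px[1],1.]); return c+d*(z-c[2])/d[2]
def proj(f,p):
    K=np.array(f['K']);V=np.array(f['view']);q=K@(V[:3,:3]@np.array(p)+V[:3,3]);return q[:2]/q[2]
E
python3 - <<'E'
from h import *
o=manip.get_obs()
for k in o: print(k,np.round(o[k],3))
for c in ['scene','top']:
    f=save(c+'0.png',c); print(c,np.round(f['K'],1).tolist(),np.round(f['view'],3).tolist())
    for n,z in [('mid_round',.0765),('mid_square',.0765),('mid_channel',.0765),('mid_flat',.0765),('cup_round',.036),('cup_square',.036),('cup_channel',.036),('cup_flat',.036),('carrier',0),('carrier_handle',0)]:
        for d in manip.mark_of(n,c)[:3]: print(n,round(d['confidence'],2),np.round(d['centre'],1),np.round(toz(f,d['centre'],z),4))
E
```

```text
t 0.0
joint_pos [-0.809  0.041  0.084 -0.    -1.615 -0.334]
joint_vel [-0.    -0.    -0.     0.001 -0.     0.   ]
joint_torque [-0.0000e+00 -3.6821e+01  3.4741e+01  6.9320e+00 -5.0000e-03 -0.0000e+00]
position [ 0.249 -0.546  0.23 ]
orientation [-0.149  0.691  0.151  0.691]
ft_force [-0.529  0.797 -0.443]
torque [0.007 0.025 0.038]
grip_width 0.085
scene [[461.2, 0.0, 322.3], [0.0, 461.2, 200.7], [0.0, 0.0, 1.0]] [[-0.277, 0.961, -0.012, 0.156], [0.789, 0.221, -0.573, -0.347], [-0.548, -0.169, -0.819, 1.48], [0.0, 0.0, 0.0, 1.0]]
mid_round 0.81 [223.5 165.4] [ 0.4607 -0.2996  0.0765]
mid_round 0.58 [184.3 166.1] [ 0.4906 -0.3986  0.0765]
mid_square 0.84 [241.2 175.2] [ 0.4787 -0.2423  0.0765]
mid_channel 0.63 [278.7 194.1] [ 0.5097 -0.1285  0.0765]
mid_flat 0.88 [261.7 184.6] [ 0.4931 -0.1803  0.0765]
mid_flat 0.61 [285.  201.2] [ 0.5261 -0.1062  0.0765]
cup_round 0.53 [266.7 191.4] [ 0.4833 -0.1751  0.036 ]
cup_round 0.46 [225.4 175.2] [ 0.4622 -0.3016  0.036 ]
cup_square 0.62 [241.1 185.7] [ 0.4839 -0.2473  0.036 ]
cup_channel 0.66 [282.7 202.6] [ 0.5059 -0.1227  0.036 ]
cup_flat 0
[... 235 characters left out ...]
, -0.046], [-0.999, -0.015, -0.045, 0.514], [0.045, -0.018, -0.999, 0.981], [0.0, 0.0, 0.0, 1.0]]
mid_round 0.7 [487.6 225.5] [ 0.4553 -0.4025  0.0765]
mid_round 0.6 [439.3 220.5] [ 0.4652 -0.2918  0.0765]
mid_square 0.56 [415.1 215.3] [ 0.4762 -0.2364  0.0765]
mid_channel 0.41 [363.1 203.7] [ 0.5009 -0.1175  0.0765]
mid_flat 0.56 [392.6 206.2] [ 0.4962 -0.1849  0.0765]
cup_round 0.5 [438.5 221. ] [ 0.4638 -0.3017  0.036 ]
cup_square 0.65 [412.5 215.2] [ 0.4767 -0.2396  0.036 ]
cup_channel 0.65 [365.  207.3] [ 0.4938 -0.1264  0.036 ]
cup_flat 0.69 [384.  208.9] [ 0.4906 -0.1716  0.036 ]
carrier 0.79 [231.3 209.4] [0.4847 0.197  0.    ]
carrier_handle 0.64 [281.7 201.5] [0.5059 0.0744 0.    ]
```

View pics/scene0.png

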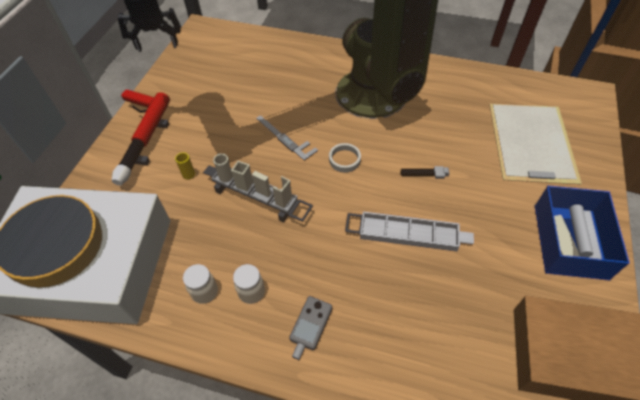

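View pics/top0.png

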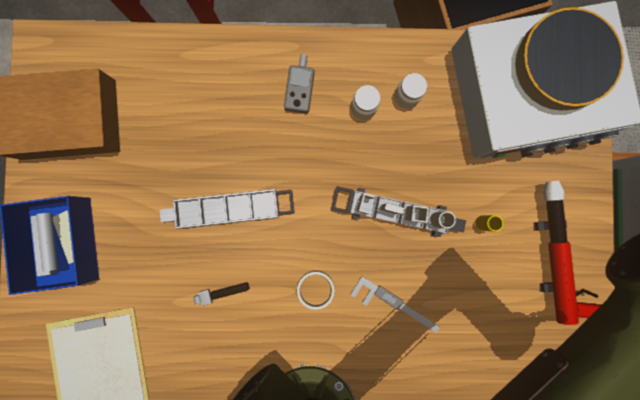

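Run:
```python
import cv2
a=cv2.imread('pics/top0.png')
cv2.imwrite('pics/top0z1.png',cv2.resize(a[160:270,330:510],None,fx=4.4,fy=4.4,interpolation=cv2.INTER_CUBIC))
cv2.imwrite('pics/top0z2.png',cv2.resize(a[160:270,150:330],None,fx=4.4,fy=4.4,interpolation=cv2.INTER_CUBIC))
```

```text
(no output)
```

View pics/top0z1.png

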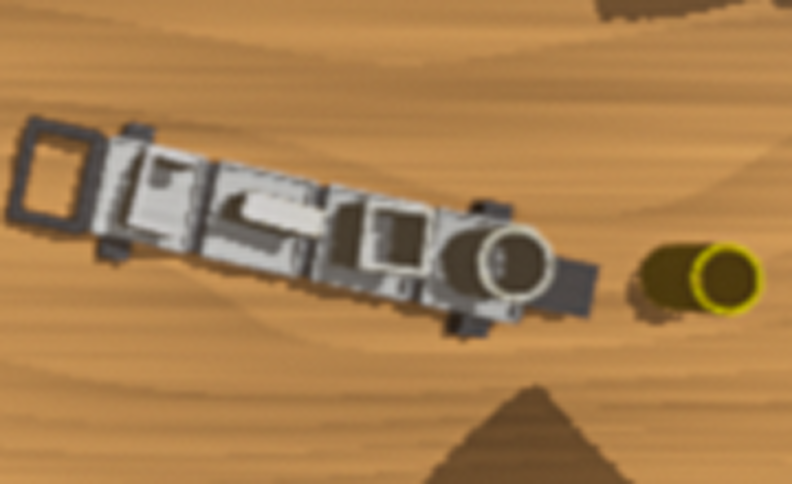

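View pics/top0z2.png

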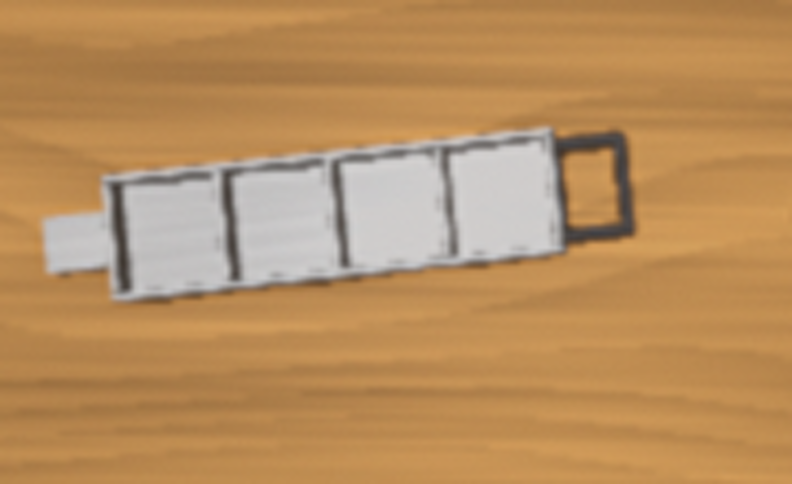

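The samples, counted from the cooling rack's loop handle (left in the top picture, px ~343,200), are channel, flat, square, round. The yellow tube at (489,223) is the decoy. The carrier's loop handle is on its right end (285,202), nearest the rack. Next I'll refine the geometry.

Run:
```python
from h import *
a=cv2.imread('pics/scene0.png')
cv2.imwrite('pics/scene0z1.png',cv2.resize(a[140:230,195:325],None,fx=6,fy=6,interpolation=cv2.INTER_CUBIC))
f=manip.grab_frame('top')
z2=lambda p:(p[0]/4.4+150,p[1]/4.4+160)
z1=lambda p:(p[0]/4.4+330,p[1]/4.4+160)
C=[toz(f,z2(p),.026) for p in [(104,178),(550,130),(565,250),(115,298)]]
print(np.round(C,4).tolist()); c=np.mean(C,0);print('carrier c',c)
d=((C[1]-C[0])+(C[2]-C[3]))/2;print('len',np.linalg.norm(d),np.linalg.norm(C[1]-C[2]),'dir',np.arctan2(d[1],d[0]))
for n,p in dict(round=(516,263),square=(402,238),flat=(288,213)).items(): print(n,toz(f,z1(p),.114))
for p in [(108,137),(95,240),(520,320),(205,160),(318,182),(300,276),(410,300),(190,252)]: print('rim',toz(f,z1(p),.048))
```

```text
[[0.5036, 0.3283, 0.026], [0.5333, 0.0885, 0.026], [0.4683, 0.0791, 0.026], [0.439, 0.3204, 0.026]]
carrier c [0.48606501 0.20408221 0.026     ]
len 0.24238967046706836 0.06569237536841346 dir -1.4488590555253058
round [ 0.46718309 -0.29828206  0.114     ]
square [ 0.4787791  -0.24134398  0.114     ]
flat [ 0.49036156 -0.18447243  0.114     ]
rim [ 0.53102115 -0.10014137  0.048     ]
rim [ 0.47606247 -0.09383966  0.048     ]
rim [ 0.43671197 -0.32109947  0.048     ]
rim [ 0.5195326  -0.15207669  0.048     ]
rim [ 0.50869555 -0.21262279  0.048     ]
rim [ 0.45848156 -0.20330809  0.048     ]
rim [ 0.4465406  -0.26217139  0.048     ]
rim [ 0.47040901 -0.14451137  0.048     ]
```

View pics/scene0z1.png

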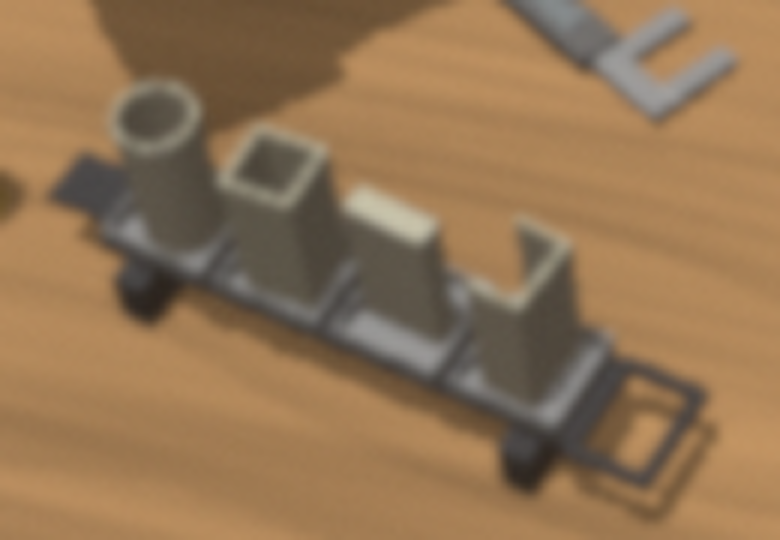

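Run:
```python
from h import *
f=manip.grab_frame('scene'); t=manip.grab_frame('top')
z=lambda p:(p[0]/6+195,p[1]/6+140)
S=dict(round=[(155,116)],square=[(222,184),(265,127),(328,152),(285,207)],flat=[(348,207),(365,187),(438,222),(422,245)],channel=[(470,283),(520,305),(573,242),(520,219)])
for n,P in S.items():
    Q=np.array([toz(f,z(p),.114) for p in P]); print(n,np.round(Q[:,:2],4).tolist(),np.round(Q.mean(0),4))
# predicted cups from line
for k,c in {}.items(): pass
```

```text
round [[0.4706, -0.2952]] [ 0.4706 -0.2952  0.114 ]
square [[0.4974, -0.2533], [0.4637, -0.2476], [0.4693, -0.2168], [0.5017, -0.2233]] [ 0.483  -0.2352  0.114 ]
flat [[0.4947, -0.198], [0.4828, -0.195], [0.4921, -0.1592], [0.5051, -0.1615]] [ 0.4937 -0.1784  0.114 ]
channel [[0.5182, -0.1359], [0.5232, -0.1127], [0.487, -0.1021], [0.4815, -0.127]] [ 0.5025 -0.1194  0.114 ]
```

```bash
cat >> h.py <<'E'
from scipy.spatial.transform import Rotation as Ro
def go(x,y,z,v=None):
    "tool-frame delta (mm) to the target TCP; v= wanted world xy angle of tool y (mod pi)"
    o=manip.get_obs();R=Ro.from_quat(o['orientation']).as_matrix()
    d=R.T@(np.array([x,y,z])-o['position'])*1000
    a=np.arctan2(R[1,1],R[0,1]); s=None
    if v is not None:
        # spin about tool x: tool x down => world yaw = -spin
        s=-((v-a+np.pi/2)%np.pi-np.pi/2)
    print('t',round(o['t'],2),'pos',np.round(o['position'],4),'d_mm',np.round(d,1),'spin',s,'yaw',round(a,3),'x',np.round(R[:,0],3),'z',np.round(R[:,2],3),'j6',round(o['joint_pos'][5],2),'w',round(o['grip_width'],4),'F',np.round(o['ft_force'],1))
E
python3 - <<'E'
from h import *
f=manip.grab_frame('scene')
a=f['img'][195:265,335:485]
cv2.imwrite('pics/s2.png',cv2.cvtColor(cv2.resize(a,None,fx=5.3,fy=5.3,interpolation=cv2.INTER_CUBIC),cv2.COLOR_RGB2BGR))
go(.503,-.122,.16,-.19)
E
```

```text
t 1.3 pos [ 0.249  -0.5459  0.2313] d_mm [ 71.3 280.3 407. ] spin -0.9529690896131111 yaw 1.999 x [-0.  0. -1.] z [0.91  0.415 0.   ] j6 -0.33 w 0.085 F [0.9 0.2 0. ]
```

View pics/s2.png

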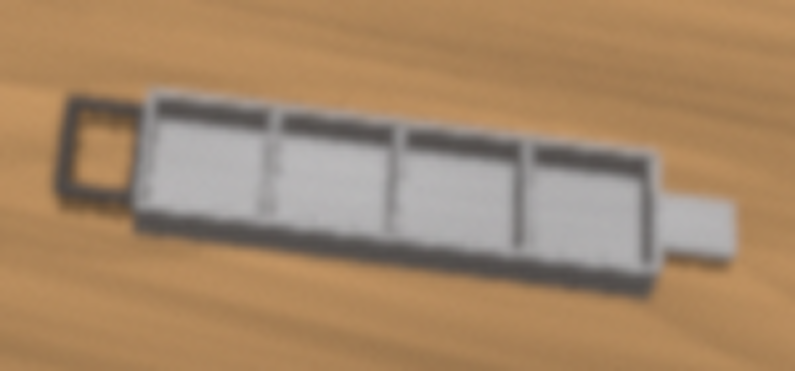

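```bash
python3 - <<'E'
from h import *
f=manip.grab_frame('scene')
C=np.array([toz(f,(x/5.3+335,y/5.3+195),.026) for x,y in [(658,147),(147,92),(137,213),(655,270)]])
print(np.round(C,4).tolist(),C.mean(0)); d=C[1]+C[2]-C[0]-C[3];print(np.linalg.norm(d)/2,np.arctan2(d[1],d[0]))
E
python3 -m creep '[{"translation":[0,28,41],"spin":-0.14},{"translation":[0,24,44],"spin":-0.14},{"translation":[0,18,46],"spin":-0.14},{"translation":[0,12,47],"spin":-0.14},{"translation":[0,6,47],"spin":-0.14},{"translation":[0,0,47],"spin":-0.14},{"translation":[0,0,40],"spin":-0.1}]' 100 50
python3 -c "
from h import *
go(.503,-.122,.16,-.19)"
```

```text
[[0.4381, 0.3239, 0.026], [0.473, 0.0826, 0.026], [0.5406, 0.0937, 0.026], [0.5058, 0.3302, 0.026]] [0.48938937 0.20759943 0.026     ]
0.24145415083845118 -1.4258484100799302
t: 2.05
position: [0.3956, -0.2417, 0.2288]
orientation: [-0.453, 0.542, 0.455, 0.542]
ft_force: [-0.0, -0.3, -0.3]
grip_width: 0.0851
t 2.05 pos [ 0.3956 -0.2417  0.2288] d_mm [ 68.8 -84.9 136.6] spin 0.013120293679135475 yaw 2.965 x [-0.002  0.002 -1.   ] z [0.176 0.984 0.002] j6 -0.06 w 0.0851 F [-0.  -0.3 -0.3]
```

```bash
python3 -m creep '[{"translation":[10,-30,40],"spin":0},{"translation":[10,-30,40],"spin":0},{"translation":[10,-20,40],"spin":0},{"translation":[10,-5,20]},{"translation":[5,0,5]},{"translation":[0,0,0]}]'
python3 -c "
from h import *
go(.501,-.122,.16,-.19)
f=save('a1.png','scene');g=save('a2.png','top')
go(.501,-.122,.16,-.19)
a=np.vstack([cv2.resize(cv2.imread('pics/a1.png')[110:220,200:360],None,fx=4,fy=4)[:,:],cv2.resize(cv2.imread('pics/a2.png')[150:260,300:460],None,fx=4,fy=4)])
cv2.imwrite('pics/a.png',cv2.resize(a,(440,600)))"
```

```text
t 2.05 pos [ 0.3956 -0.2417  0.2288] d_mm [ 68.8 -82.9 136.3] spin 0.013120293679135475 yaw 2.965 x [-0.002  0.002 -1.   ] z [0.176 0.984 0.002] j6 -0.06 w 0.0851 F [-0.  -0.3 -0.3]
t 2.15 pos [ 0.3964 -0.2401  0.2292] d_mm [ 69.4 -82.7 134.3] spin 0.015685529270484277 yaw 2.967 x [-0.001  0.003 -1.   ] z [0.173 0.985 0.002] j6 -0.07 w 0.0856 F [0.6 0.1 0.6]validation failed for argument at $[3]...
```

View pics/a.png

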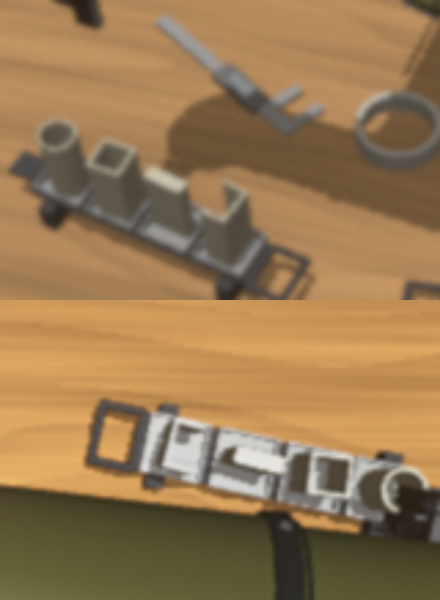

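The move was refused because every row needs a spin value. The pictures show nothing has changed, so I'll send it again.

```bash
python3 -m creep '[{"translation":[10,-30,40],"spin":0},{"translation":[10,-25,40],"spin":0},{"translation":[10,-20,35],"spin":0.01},{"translation":[10,-8,18],"spin":0},{"translation":[5,0,2],"spin":0},{"translation":[0,0,0],"spin":0}]'
python3 -c "
from h import *
f=save('b1.png','scene');g=save('b2.png','top')
go(.501,-.122,.16,-.19)
a=np.vstack([cv2.resize(cv2.imread('pics/b1.png')[110:220,200:360],None,fx=4,fy=4)[:,:],cv2.resize(cv2.imread('pics/b2.png')[150:260,300:460],None,fx=4,fy=4)])
cv2.imwrite('pics/b.png',cv2.resize(a,(440,600)))"
```

```text
t: 2.75
position: [0.5022, -0.1217, 0.1857]
orientation: [-0.451, 0.544, 0.45, 0.546]
ft_force: [0.3, -0.2, -0.1]
grip_width: 0.0856
t 2.85 pos [ 0.5022 -0.1224  0.1868] d_mm [26.8  1.4  0.1] spin 0.0009804911073159062 yaw 2.953 x [ 0.005  0.    -1.   ] z [0.188 0.982 0.001] j6 -0.34 w 0.0858 F [0.5 0.6 0.1]
```

View pics/b.png

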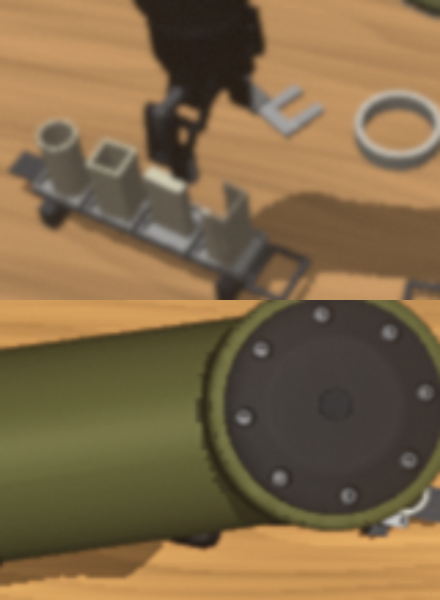

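```bash
python3 -m creep '[{"translation":[25,0,0],"spin":0},{"translation":[25,0,0],"spin":0},{"translation":[0,0,0],"spin":0}]'
python3 -c "
from h import *
f=save('c1.png','scene')
go(.501,-.122,.074,-.19)
cv2.imwrite('pics/c.png',cv2.resize(cv2.imread('pics/c1.png')[110:220,200:360],None,fx=5,fy=5))"
```

```text
t: 3.15
position: [0.5025, -0.1257, 0.1392]
orientation: [-0.452, 0.543, 0.447, 0.549]
ft_force: [-0.2, -0.5, 0.1]
grip_width: 0.0853
t 3.2 pos [ 0.5034 -0.1261  0.1416] d_mm [67.5  4.1  3.4] spin -0.003447221841880843 yaw 2.948 x [ 0.014 -0.001 -1.   ] z [0.192 0.981 0.002] j6 -0.34 w 0.0855 F [ 0.1 -0.6  0.9]
```

View pics/c.png

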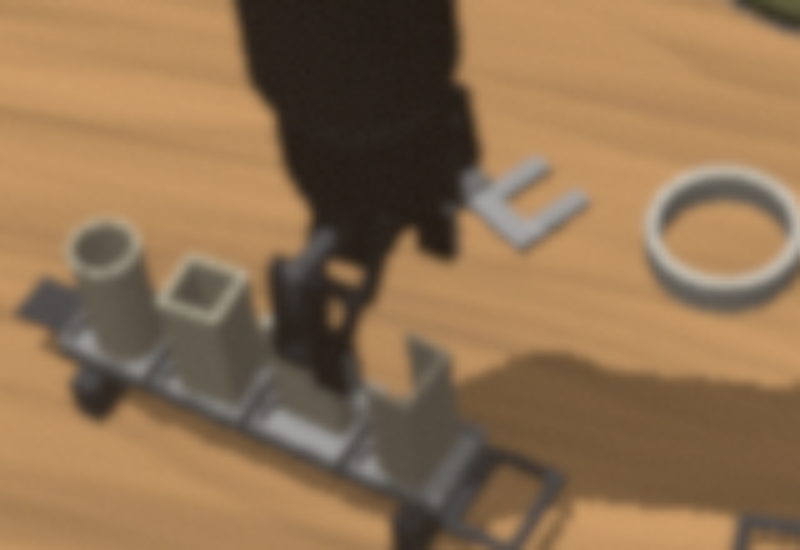

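```bash
python3 -m creep '[{"translation":[10,3,3],"spin":0},{"translation":[12,0,0],"spin":0},{"translation":[0,0,0],"spin":0}]'
python3 -c "
from h import *
f=save('d1.png','scene')
go(.501,-.122,.074,-.19)
cv2.imwrite('pics/d.png',cv2.resize(cv2.imread('pics/d1.png')[110:220,200:360],None,fx=5,fy=5))"
```

```text
t: 3.5
position: [0.5024, -0.1237, 0.1223]
orientation: [-0.454, 0.541, 0.444, 0.551]
ft_force: [-0.8, -0.4, -0.5]
grip_width: 0.0856
t 3.55 pos [ 0.5028 -0.1238  0.1234] d_mm [49.3  3.2  1.3] spin -0.005185585015957006 yaw 2.946 x [ 0.021 -0.002 -1.   ] z [0.194 0.981 0.002] j6 -0.35 w 0.0854 F [ 0.3 -0.6  0.6]
```

View pics/d.png

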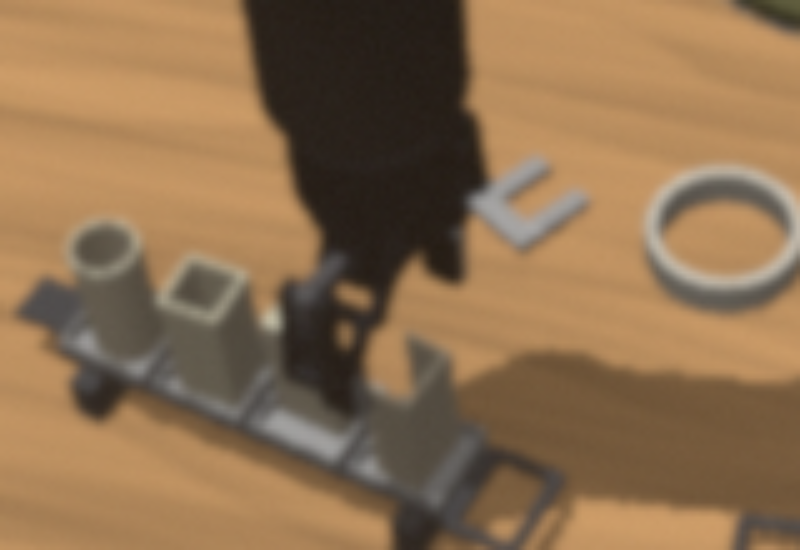

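```bash
python3 -c "
from h import *
f=manip.grab_frame('scene')
o=manip.get_obs();R=Ro.from_quat(o['orientation']).as_matrix();p=o['position']
for s in(-1,1):
  for b in (-.013,0):
    for e in (-.011,.011):
      for w in (.0425,.057): 
        q=p+R@[b,s*w,e]; print(s,b,e,w,((proj(f,q)-[200,110])*5).round())
print(((proj(f,[.501,-.122,.114])-[200,110])*5).round())
"
```

```text
-1 -0.013 -0.011 0.0425 [331. 392.]
-1 -0.013 -0.011 0.057 [315. 414.]
-1 -0.013 0.011 0.0425 [371. 409.]
-1 -0.013 0.011 0.057 [355. 431.]
-1 0 -0.011 0.0425 [334. 409.]
-1 0 -0.011 0.057 [318. 430.]
-1 0 0.011 0.0425 [373. 425.]
-1 0 0.011 0.057 [357. 447.]
1 -0.013 -0.011 0.0425 [421. 271.]
1 -0.013 -0.011 0.057 [435. 251.]
1 -0.013 0.011 0.0425 [460. 286.]
1 -0.013 0.011 0.057 [474. 266.]
1 0 -0.011 0.0425 [423. 288.]
1 0 -0.011 0.057 [437. 268.]
1 0 0.011 0.0425 [461. 303.]
1 0 0.011 0.057 [475. 283.]
[405. 365.]
```

```bash
python3 -m creep '[{"translation":[20,3,2],"spin":0},{"translation":[20,0,1],"spin":0},{"translation":[5,0,0],"spin":0}]'
python3 -c "
from h import *
go(.501,-.121,.074,-.19)"
```

```text
t: 3.9
position: [0.5037, -0.1204, 0.0811]
orientation: [-0.456, 0.539, 0.442, 0.553]
ft_force: [0.0, -0.4, -0.4]
grip_width: 0.0851
t 3.9 pos [ 0.5037 -0.1204  0.0811] d_mm [ 7.   2.7 -1.2] spin -0.004600274973684648 yaw 2.947 x [ 0.027 -0.003 -1.   ] z [0.193 0.981 0.003] j6 -0.36 w 0.0851 F [ 0.  -0.4 -0.4]
```

```bash
python3 -m creep '[{"translation":[4,2,0],"spin":0},{"translation":[0,0,0],"spin":0},{"translation":[0,0,0],"spin":0},{"translation":[0,0,0],"spin":0},{"translation":[0,0,0],"spin":0}]' 20 45
python3 -c "
from h import *
go(.501,-.121,.074,-.19)"
```

```text
t: 4.4
position: [0.5032, -0.1203, 0.0801]
orientation: [-0.457, 0.538, 0.441, 0.554]
ft_force: [0.2, -0.3, -1.2]
grip_width: 0.04
t 4.4 pos [ 0.5032 -0.1203  0.0801] d_mm [ 6.1  2.2 -1.1] spin -0.004125694408562364 yaw 2.947 x [ 0.031 -0.003 -1.   ] z [0.193 0.981 0.003] j6 -0.36 w 0.04 F [ 0.2 -0.3 -1.2]
```

```bash
python3 -m creep '[{"translation":[-5,0,0],"spin":0},{"translation":[-15,0,0],"spin":0},{"translation":[-25,0,0],"spin":0},{"translation":[-25,0,0],"spin":0},{"translation":[0,0,0],"spin":0}]'
python3 -c "
from h import *
f=save('e1.png','scene')
go(.500,.117,.12,.134)
cv2.imwrite('pics/e.png',cv2.resize(cv2.imread('pics/e1.png')[100:220,200:360],None,fx=4,fy=4))"
```

```text
t: 4.9
position: [0.5008, -0.1205, 0.1564]
orientation: [-0.457, 0.538, 0.441, 0.554]
ft_force: [0.7, 0.9, -0.2]
grip_width: 0.0401
t 4.95 pos [ 0.5002 -0.1202  0.1544] d_mm [ 33.6  47.  232.6] spin -0.3283712957442284 yaw 2.947 x [ 0.03  -0.003 -1.   ] z [0.193 0.981 0.002] j6 -0.36 w 0.0399 F [ 0.6  0.4 -0.9]
```

View pics/e.png

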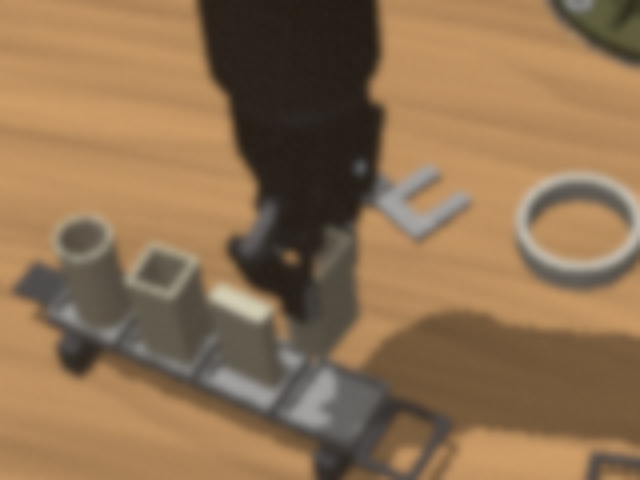

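```bash
python3 -m creep '[{"translation":[0,4,20],"spin":-0.03},{"translation":[0,6,32],"spin":-0.05},{"translation":[0,4,34],"spin":-0.05},{"translation":[0,2,34],"spin":-0.05},{"translation":[0,0,34],"spin":-0.05},{"translation":[0,-2,32],"spin":-0.05},{"translation":[0,-2,20],"spin":-0.05},{"translation":[0,-1,10],"spin":0},{"translation":[0,0,0],"spin":0}]'
python3 -c "
from h import *
go(.500,.117,.12,.134)"
```

```text
t: 5.85
position: [0.4971, 0.1046, 0.151]
orientation: [0.542, -0.458, -0.528, -0.467]
ft_force: [0.2, 0.2, -1.0]
grip_width: 0.0402
t 5.85 pos [0.4971 0.1046 0.151 ] d_mm [31.  -3.9 12.1] spin 0.01066092172549915 yaw -2.997 x [ 0.023 -0.004 -1.   ] z [-0.144  0.99  -0.007] j6 -0.47 w 0.0402 F [ 0.2  0.2 -1. ]
```

```bash
python3 -m creep '[{"translation":[10,-3,7],"spin":0.01},{"translation":[20,-1,5],"spin":0},{"translation":[20,0,2],"spin":0},{"translation":[15,0,0],"spin":0},{"translation":[0,0,0],"spin":0}]'
python3 -c "
from h import *
f=save('g1.png','scene')
go(.500,.117,.045,.134)
cv2.imwrite('pics/g.png',cv2.resize(cv2.imread('pics/g1.png')[140:270,310:490],None,fx=4,fy=4))"
```

```text
t: 6.35
position: [0.5007, 0.1166, 0.0808]
orientation: [0.536, -0.464, -0.523, -0.472]
ft_force: [0.3, -0.7, -0.8]
grip_width: 0.04
t 6.4 pos [0.5013 0.1167 0.0822] d_mm [37.1  2.1  0.7] spin -0.010670381780577998 yaw -3.018 x [ 0.023 -0.004 -1.   ] z [-0.123  0.992 -0.007] j6 -0.51 w 0.04 F [ 0.5 -0.  -0.5]
```

View pics/g.png

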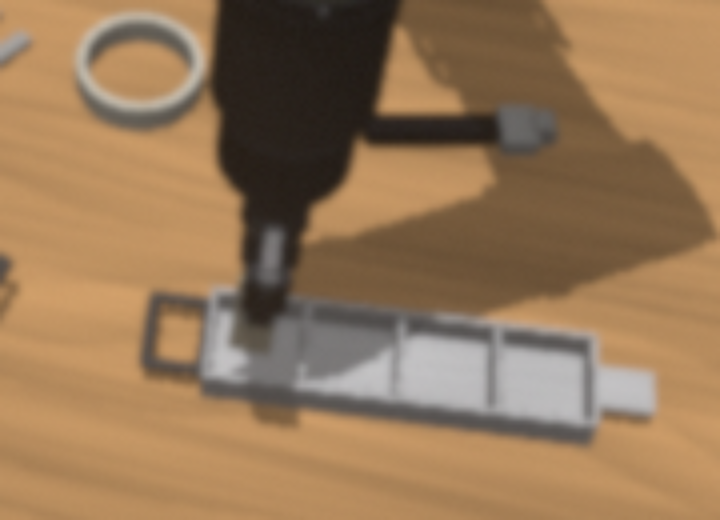

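```bash
python3 -m creep '[{"translation":[12,2,0],"spin":0},{"translation":[12,0,0],"spin":0},{"translation":[6,0,0],"spin":0},{"translation":[0,0,0],"spin":0}]'
python3 -c "
from h import *
go(.500,.117,.045,.134)"
```

```text
t: 6.8
position: [0.5009, 0.1158, 0.0514]
orientation: [0.537, -0.464, -0.522, -0.474]
ft_force: [0.8, 0.4, -0.8]
grip_width: 0.04
t 6.8 pos [0.5009 0.1158 0.0514] d_mm [6.3 0.9 1.3] spin -0.01345585425021767 yaw -3.021 x [ 0.026 -0.003 -1.   ] z [-0.12   0.993 -0.006] j6 -0.52 w 0.04 F [ 0.8  0.4 -0.8]
```

```bash
python3 -m creep '[{"translation":[2,0,1],"spin":0},{"translation":[2,0,0],"spin":0},{"translation":[2,0,0],"spin":0},{"translation":[1,0,0],"spin":0}]'
python3 -m creep '[{"translation":[1,0,0],"spin":0},{"translation":[1,0,0],"spin":0}]'
```

```text
t: 7.2
position: [0.5017, 0.1173, 0.0451]
orientation: [0.537, -0.463, -0.521, -0.475]
ft_force: [0.6, -0.2, -0.4]
grip_width: 0.0399
t: 7.4
position: [0.5021, 0.1171, 0.044]
orientation: [0.537, -0.463, -0.521, -0.475]
ft_force: [-3.4, -2.3, 7.2]
grip_width: 0.0402
```

```bash
python3 -m creep '[{"translation":[0,0,0],"spin":0},{"translation":[0,0,0],"spin":0},{"translation":[0,0,0],"spin":0},{"translation":[0,0,0],"spin":0},{"translation":[-10,0,0],"spin":0}]' 100
python3 -c "
from h import *
f=save('i1.png','scene')
go(.492,-.181,.16,-.19)
cv2.imwrite('pics/i.png',cv2.resize(cv2.imread('pics/i1.png')[140:270,310:490],None,fx=4,fy=4))"
```

```text
t: 7.9
position: [0.5014, 0.1171, 0.0533]
orientation: [0.537, -0.463, -0.521, -0.475]
ft_force: [-0.2, -0.2, -0.0]
grip_width: 0.0854
t 7.95 pos [0.5028 0.1175 0.0564] d_mm [-103.5   43.7 -295.6] spin 0.31129581098742065 yaw -3.02 x [ 0.031 -0.001 -1.   ] z [-0.121  0.993 -0.005] j6 -0.52 w 0.0852 F [1.  1.1 1.5]
```

View pics/i.png

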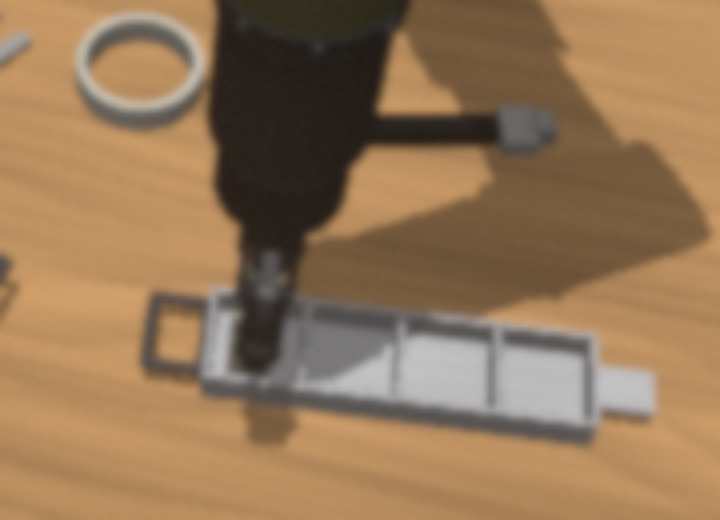

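```bash
python3 -m creep '[{"translation":[-30,0,0],"spin":0},{"translation":[-40,0,0],"spin":0},{"translation":[-25,0,-10],"spin":0},{"translation":[-10,-3,-30],"spin":0.03},{"translation":[0,-3,-40],"spin":0.05},{"translation":[0,0,-42],"spin":0.05},{"translation":[0,3,-42],"spin":0.05},{"translation":[0,6,-42],"spin":0.05},{"translation":[0,8,-40],"spin":0.05},{"translation":[0,5,-25],"spin":0.03},{"translation":[0,0,-10],"spin":0},{"translation":[0,0,0],"spin":0}]'
python3 -c "
from h import *
f=save('j1.png','scene');g=save('j2.png','top')
go(.492,-.181,.16,-.19)
cv2.imwrite('pics/j.png',np.hstack([cv2.resize(cv2.imread('pics/j1.png')[100:270,190:490],None,fx=2.6,fy=2.6)]))
cv2.imwrite('pics/jj.png',np.hstack([cv2.resize(cv2.imread('pics/j2.png')[160:260,150:330],None,fx=4.4,fy=4.4)]))
"
```

```text
t: 9.15
position: [0.4813, -0.1692, 0.1752]
orientation: [-0.459, 0.535, 0.438, 0.559]
ft_force: [-0.5, -0.3, 0.6]
grip_width: 0.0857
t 9.25 pos [ 0.4817 -0.168   0.1751] d_mm [ 15.5 -11.9 -10.9] spin -0.006384490575775725 yaw 2.945 x [ 0.045 -0.001 -0.999] z [0.195 0.981 0.008] j6 -0.26 w 0.0852 F [ 0.6 -0.5 -0.1]
```

View pics/j.png

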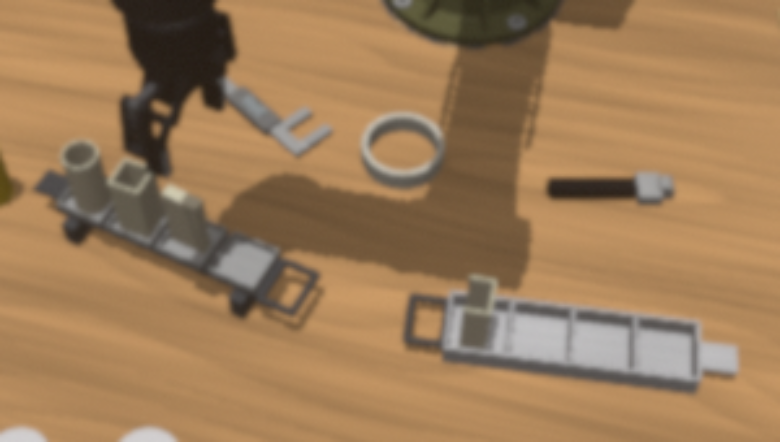

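View pics/jj.png

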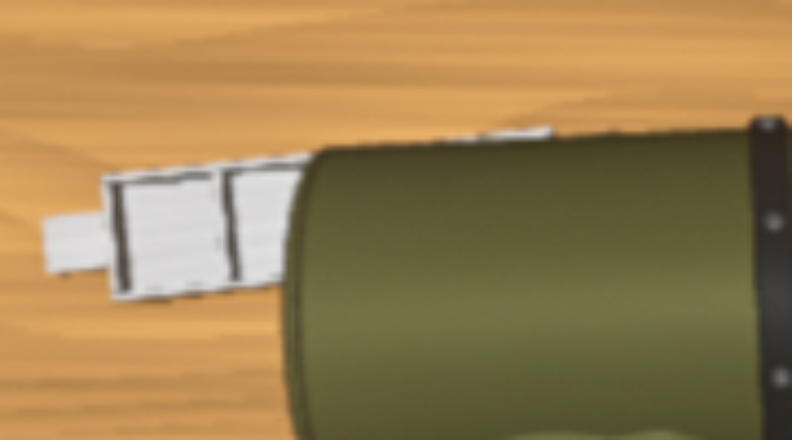

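```bash
cat > o.py <<'E'
from h import *
o=manip.get_obs();R=Ro.from_quat(o['orientation']).as_matrix()
print(round(o['t'],2),np.round(o['position'],4),np.round(R[:,0],4),np.round(o['joint_pos'],4))
E
python3 o.py; python3 -m creep '[{"translation":[0,0,0],"spin":0},{"translation":[0,0,0],"spin":0},{"translation":[0,0,0],"spin":0},{"translation":[0,0,0],"spin":0},{"translation":[0,0,0],"spin":0},{"translation":[0,0,0],"spin":0},{"translation":[0,0,0],"spin":0},{"translation":[0,0,0],"spin":0}]' >/dev/null; python3 o.py
python3 -m creep '[{"translation":[-25,0,0],"spin":0},{"translation":[-25,0,0],"spin":0},{"translation":[-25,0,0],"spin":0},{"translation":[-25,0,0],"spin":0}]' >/dev/null; python3 o.py
python3 -m creep '[{"translation":[25,0,0],"spin":0},{"translation":[25,0,0],"spin":0},{"translation":[25,0,0],"spin":0},{"translation":[25,0,0],"spin":0}]' >/dev/null; python3 o.py
```

```text
9.25 [ 0.4817 -0.168   0.1751] [ 4.53e-02 -6.00e-04 -9.99e-01] [ 0.0625 -0.2434 -0.2818  0.0035 -1.4872 -0.2589]
10.05 [ 0.4831 -0.1644  0.1749] [ 4.49e-02 -1.00e-04 -9.99e-01] [ 0.0697 -0.2426 -0.2814  0.0032 -1.4872 -0.2596]
10.45 [ 0.4768 -0.1642  0.2732] [ 0.0363  0.0011 -0.9993] [ 6.9700e-02 -2.3820e-01 -9.8200e-02  1.5000e-03 -1.6745e+00 -2.5970e-01]
10.85 [ 0.4847 -0.1656  0.1808] [ 0.0537 -0.0013 -0.9986] [ 0.0681 -0.2462 -0.2745  0.0049 -1.4889 -0.2595]
```

```bash
python3 -m creep '[{"translation":[-45,0,0],"spin":0},{"translation":[-45,0,0],"spin":0},{"translation":[0,0,0],"spin":0}]' >/dev/null; python3 o.py
python3 -m creep '[{"translation":[0,0,0],"spin":0},{"translation":[0,0,0],"spin":0}]' >/dev/null; python3 o.py
python3 -m creep '[{"translation":[0,0,0],"spin":0},{"translation":[0,40,0],"spin":0},{"translation":[0,40,0],"spin":0},{"translation":[0,0,0],"spin":0}]' >/dev/null; python3 o.py
python3 -m creep '[{"translation":[0,0,0],"spin":0},{"translation":[0,-40,0],"spin":0},{"translation":[0,-40,0],"spin":0},{"translation":[0,0,0],"spin":0}]' >/dev/null; python3 o.py
```

```text
11.15 [ 0.4742 -0.1654  0.2596] [ 2.940e-02 -3.000e-04 -9.996e-01] [ 0.0681 -0.2425 -0.1267  0.0023 -1.6572 -0.2597]
11.35 [ 0.4744 -0.1654  0.2598] [ 3.030e-02  2.000e-04 -9.995e-01] [ 0.0679 -0.2427 -0.1264  0.0019 -1.6568 -0.2596]
11.75 [ 0.3933 -0.1497  0.2517] [ 0.0194  0.     -0.9998] [ 0.1245 -0.4653 -0.3074  0.0024 -1.7095 -0.3169]
12.15 [ 0.4746 -0.1653  0.2527] [ 0.0221  0.001  -0.9998] [ 6.6900e-02 -2.3640e-01 -1.3350e-01  5.0000e-04 -1.6516e+00 -2.5810e-01]
```

```bash
python3 -m creep '[{"translation":[12,-5,-5],"spin":0},{"translation":[12,-5,-5],"spin":0},{"translation":[12,-5,-4],"spin":0},{"translation":[12,-3,-3],"spin":0},{"translation":[12,-2,0],"spin":0},{"translation":[12,0,0],"spin":0},{"translation":[12,0,0],"spin":0},{"translation":[0,0,0],"spin":0}]' >/dev/null; python3 o.py
python3 -c "
from h import *
f=save('k1.png','scene')
go(.492,-.181,.16,-.2)
cv2.imwrite('pics/k.png',np.hstack([cv2.resize(cv2.imread('pics/k1.png')[100:220,190:350],None,fx=4.5,fy=4.5)]))
"
```

```text
12.95 [ 0.493  -0.1877  0.1581] [ 0.0166  0.0019 -0.9999] [ 0.0167 -0.165  -0.2434 -0.0017 -1.4758 -0.2089]
t 13.0 pos [ 0.4933 -0.1879  0.1593] d_mm [-0.7  2.6  6.5] spin 0.0075954128109883 yaw 2.949 x [ 0.018  0.001 -1.   ] z [0.191 0.982 0.005] j6 -0.21 w 0.0852 F [0.1 0.2 0.7]
```

View pics/k.png

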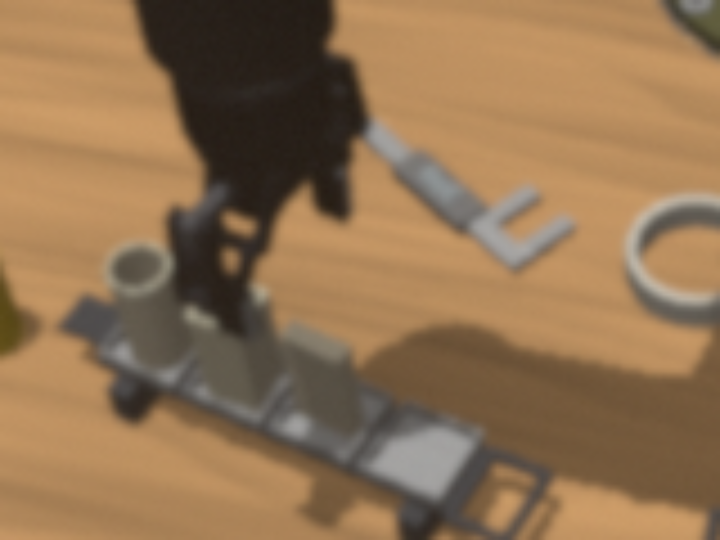

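```bash
python3 -m creep '[{"translation":[12,2,3],"spin":0},{"translation":[12,1,3],"spin":0},{"translation":[12,0,1],"spin":0},{"translation":[0,0,0],"spin":0}]' >/dev/null
python3 -c "
from h import *
go(.492,-.181,.078,-.2)"
```

```text
t 13.4 pos [ 0.4929 -0.1794  0.1218] d_mm [43.8  1.5 -2. ] spin 0.00836280809471912 yaw 2.95 x [ 0.021  0.001 -1.   ] z [0.19  0.982 0.005] j6 -0.23 w 0.0855 F [-0.2  0.3 -0.6]
```

```bash
python3 -m creep '[{"translation":[12,1,-1],"spin":0.01},{"translation":[12,0,0],"spin":0},{"translation":[12,0,0],"spin":0},{"translation":[7,0,0],"spin":0},{"translation":[0,0,0],"spin":0}]' >/dev/null
python3 -c "
from h import *
f=save('l1.png','scene')
go(.492,-.181,.078,-.2)
cv2.imwrite('pics/l.png',np.hstack([cv2.resize(cv2.imread('pics/l1.png')[100:220,190:350],None,fx=4.5,fy=4.5)]))
"
```

```text
t 13.95 pos [ 0.4926 -0.1804  0.0751] d_mm [-2.9  0.4 -0.7] spin -0.002516679918653786 yaw 2.939 x [ 0.021  0.001 -1.   ] z [0.201 0.98  0.005] j6 -0.24 w 0.0854 F [0.2 0.4 0.1]
```

View pics/l.png

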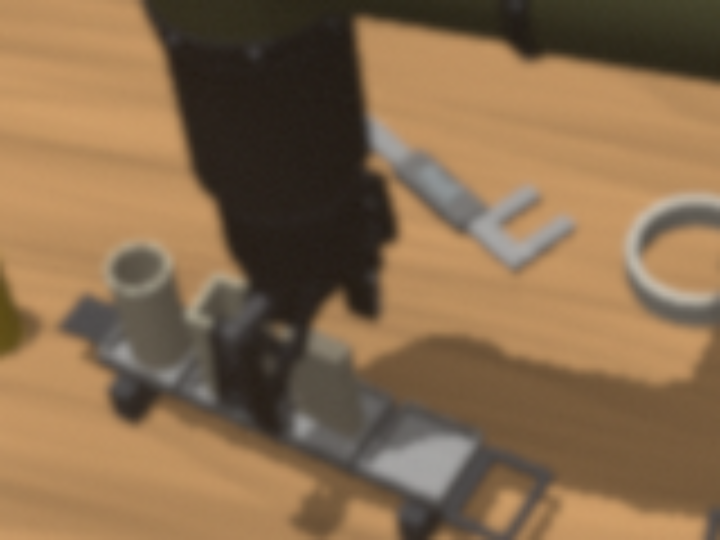

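```bash
python3 -m creep '[{"translation":[0,0,0],"spin":0},{"translation":[0,0,0],"spin":0},{"translation":[0,0,0],"spin":0},{"translation":[0,0,0],"spin":0},{"translation":[0,0,0],"spin":0},{"translation":[0,0,0],"spin":0},{"translation":[0,0,0],"spin":0}]' 5 45
python3 o.py
```

```text
t: 14.65
position: [0.4939, -0.1806, 0.0773]
orientation: [-0.452, 0.541, 0.442, 0.555]
ft_force: [-0.0, -0.2, -0.6]
grip_width: 0.0135
14.65 [ 0.4939 -0.1806  0.0773] [ 2.450e-02  3.000e-04 -9.997e-01] [ 3.2700e-02 -1.4480e-01 -3.7470e-01  5.0000e-04 -1.3164e+00 -2.3520e-01]
```

```bash
python3 -m creep '[{"translation":[-8,0,0],"spin":0},{"translation":[-20,0,0],"spin":0},{"translation":[-25,0,0],"spin":0},{"translation":[-25,0,0],"spin":0},{"translation":[0,0,0],"spin":0}]'
python3 -c "
from h import *
f=save('m1.png','scene')
go(.492,.176,.15,.134)
cv2.imwrite('pics/m.png',np.hstack([cv2.resize(cv2.imread('pics/m1.png')[100:220,190:350],None,fx=4.5,fy=4.5)]))
"
```

```text
t: 15.15
position: [0.4907, -0.1807, 0.1583]
orientation: [-0.451, 0.542, 0.442, 0.554]
ft_force: [-0.1, -0.0, -1.1]
grip_width: 0.0133
t 15.2 pos [ 0.49   -0.1803  0.1562] d_mm [  6.8  69.9 349.3] spin -0.3367086777235233 yaw 2.939 x [ 0.018  0.002 -1.   ] z [0.201 0.98  0.005] j6 -0.24 w 0.0131 F [-0.3 -0.1 -2. ]
```

View pics/m.png

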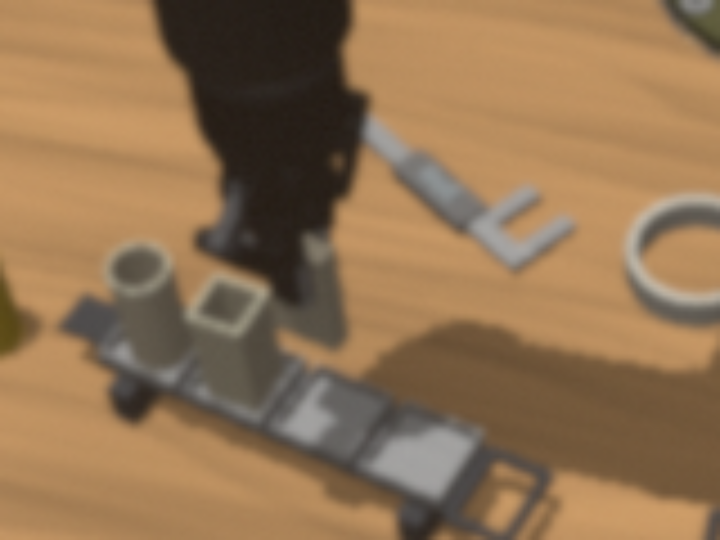

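```bash
python3 -m creep '[{"translation":[0,4,20],"spin":-0.02},{"translation":[0,7,34],"spin":-0.04},{"translation":[0,6,38],"spin":-0.04},{"translation":[0,5,38],"spin":-0.04},{"translation":[0,3,38],"spin":-0.04},{"translation":[0,2,38],"spin":-0.04},{"translation":[0,0,38],"spin":-0.04},{"translation":[0,-1,36],"spin":-0.04},{"translation":[0,-2,30],"spin":-0.03},{"translation":[0,-2,20],"spin":0},{"translation":[0,0,10],"spin":0},{"translation":[0,0,0],"spin":0}]'
python3 -c "
from h import *
go(.492,.176,.08,.134)"
```

```text
t: 16.4
position: [0.4728, 0.1739, 0.1433]
orientation: [0.534, -0.465, -0.533, -0.464]
ft_force: [-0.4, -0.4, -1.5]
grip_width: 0.0136
t 16.4 pos [0.4728 0.1739 0.1433] d_mm [ 63.3 -19.3  -0.5] spin 0.004369532775770679 yaw -3.003 x [-0.    -0.001 -1.   ] z [-0.138  0.99  -0.001] j6 -0.62 w 0.0136 F [-0.4 -0.4 -1.5]
```

```bash
python3 -m creep '[{"translation":[8,-8,0],"spin":0},{"translation":[12,-8,0],"spin":0},{"translation":[12,-4,0],"spin":0},{"translation":[12,0,0],"spin":0},{"translation":[12,0,0],"spin":0},{"translation":[8,0,0],"spin":0},{"translation":[0,0,0],"spin":0}]'
python3 -c "
from h import *
f=save('n1.png','scene')
go(.492,.176,.042,.134)
cv2.imwrite('pics/n.png',cv2.resize(cv2.imread('pics/n1.png')[140:270,310:490],None,fx=4,fy=4))"
```

```text
t: 17.1
position: [0.4936, 0.1722, 0.0704]
orientation: [-0.532, 0.468, 0.532, 0.463]
ft_force: [0.2, -0.4, -1.0]
grip_width: 0.0133
t 17.15 pos [0.4938 0.1724 0.0711] d_mm [29.1  1.2  3.9] spin -0.0006536040530953358 yaw -3.008 x [-0.004 -0.004 -1.   ] z [-0.133  0.991 -0.003] j6 -0.59 w 0.0133 F [-0.5  0.3 -1.8]
```

View pics/n.png

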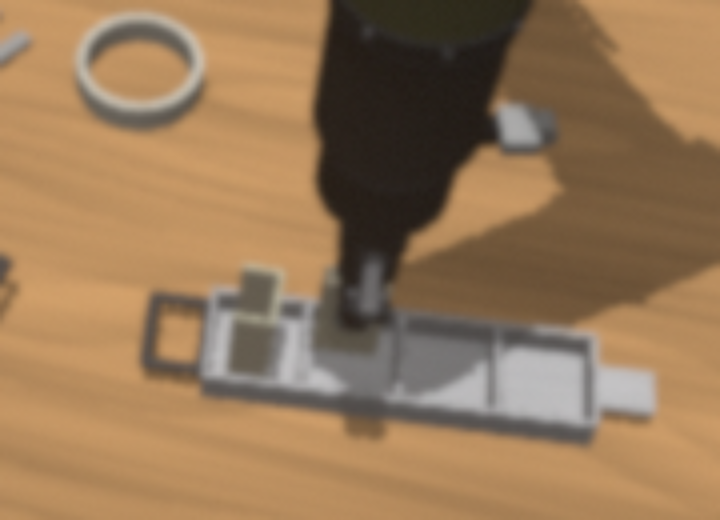

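```bash
python3 -c "
from h import *
f=manip.grab_frame('scene')
for p in [(314,346),(380,356)]: print(toz(f,(p[0]/4+310,p[1]/4+140),.033))
print([((proj(f,[a,b,.026])-[310,140])*4).round() for a,b in[(.492,.176),(.492+.03*.133,.176-.03*.991),(.492-.03*.133,.176+.03*.991)]])
"
```

```text
[0.50160589 0.15487408 0.033     ]
[0.4977188  0.19577178 0.033     ]
[array([349., 347.]), array([301., 341.]), array([397., 353.])]
```

```bash
python3 -m creep '[{"translation":[12,1,1],"spin":0},{"translation":[10,0,0],"spin":0},{"translation":[0,0,0],"spin":0}]'
python3 -m creep '[{"translation":[2,0,0],"spin":0},{"translation":[2,0,0],"spin":0},{"translation":[1,0,0],"spin":0}]'
```

```text
t: 17.5
position: [0.4937, 0.1744, 0.05]
orientation: [0.533, -0.466, -0.532, -0.465]
ft_force: [-0.9, -0.6, -1.5]
grip_width: 0.0135
t: 17.8
position: [0.4939, 0.1746, 0.045]
orientation: [0.533, -0.465, -0.532, -0.465]
ft_force: [0.0, -0.3, -1.0]
grip_width: 0.0134
```

```bash
python3 -m creep '[{"translation":[1,0,0],"spin":0},{"translation":[1,0,0],"spin":0}]'
python3 -m creep '[{"translation":[1,0,0],"spin":0},{"translation":[1,0,0],"spin":0}]'
```

```text
t: 18.0
position: [0.4941, 0.1747, 0.0432]
orientation: [0.533, -0.465, -0.532, -0.465]
ft_force: [-1.6, -0.7, -1.2]
grip_width: 0.0134
t: 18.2
position: [0.4944, 0.1747, 0.0421]
orientation: [0.533, -0.465, -0.532, -0.465]
ft_force: [-6.3, -0.2, 8.5]
grip_width: 0.0132
```

```bash
python3 -m creep '[{"translation":[0,0,0],"spin":0},{"translation":[0,0,0],"spin":0},{"translation":[0,0,0],"spin":0},{"translation":[0,0,0],"spin":0},{"translation":[0,0,0],"spin":0},{"translation":[0,0,0],"spin":0}]' 100
python3 -m creep '[{"translation":[-25,0,0],"spin":0},{"translation":[-45,0,0],"spin":0},{"translation":[-45,0,0],"spin":0},{"translation":[0,0,0],"spin":0}]'
python3 -c "
from h import *
go(.483,-.238,.17,-.19)"
```

```text
t: 18.8
position: [0.495, 0.175, 0.0428]
orientation: [0.533, -0.464, -0.532, -0.466]
ft_force: [0.1, -0.1, 0.5]
grip_width: 0.0851
t: 19.2
position: [0.4937, 0.1739, 0.1599]
orientation: [0.533, -0.466, -0.532, -0.465]
ft_force: [0.9, 0.2, 0.7]
grip_width: 0.0857
t 19.2 pos [0.4937 0.1739 0.1599] d_mm [  -8.8   65.8 -406.8] spin 0.32438611076872625 yaw -3.007 x [ 0.    -0.003 -1.   ] z [-0.134  0.991 -0.003] j6 -0.59 w 0.0857 F [0.9 0.2 0.7]
```

```bash
python3 -m creep '[{"translation":[-5,-3,-25],"spin":0.01},{"translation":[-5,-4,-42],"spin":0.03},{"translation":[0,-3,-45],"spin":0.04},{"translation":[0,-1,-45],"spin":0.04},{"translation":[0,1,-45],"spin":0.04},{"translation":[0,3,-45],"spin":0.04},{"translation":[0,5,-45],"spin":0.04},{"translation":[0,7,-45],"spin":0.04},{"translation":[0,7,-40],"spin":0.03},{"translation":[0,5,-22],"spin":0},{"translation":[0,2,-8],"spin":0},{"translation":[0,0,0],"spin":0}]'
python3 -c "
from h import *
f=save('p1.png','scene');g=save('p2.png','top')
go(.482,-.237,.17,-.18)
cv2.imwrite('pics/p.png',np.hstack([cv2.resize(cv2.imread('pics/p1.png')[100:270,190:490],None,fx=2.6,fy=2.6)]))
cv2.imwrite('pics/pp.png',np.hstack([cv2.resize(cv2.imread('pics/p2.png')[160:260,150:330],None,fx=4.4,fy=4.4)]))
"
```

```text
t: 20.4
position: [0.4689, -0.2401, 0.1702]
orientation: [-0.453, 0.543, 0.45, 0.545]
ft_force: [-0.4, 0.3, -0.0]
grip_width: 0.0852
t 20.5 pos [ 0.4695 -0.2389  0.1703] d_mm [  0.3 -11.9   4.1] spin -0.003780204675368992 yaw 2.958 x [ 0.005 -0.    -1.   ] z [0.183 0.983 0.001] j6 -0.1 w 0.0857 F [ 0.  -0.2  0.4]
```

View pics/p.png

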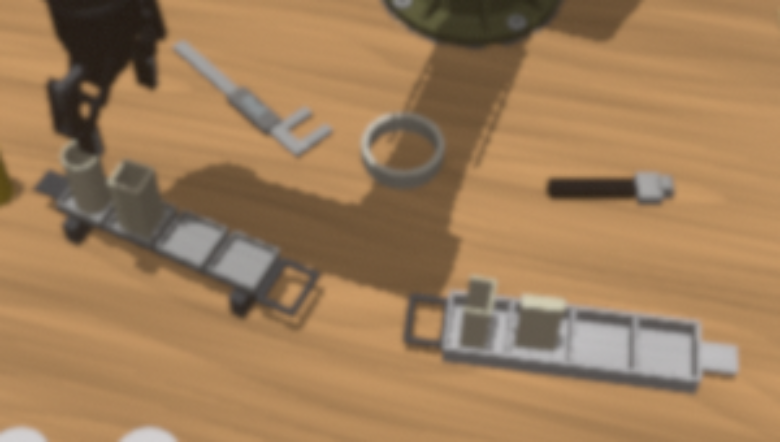

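View pics/pp.png

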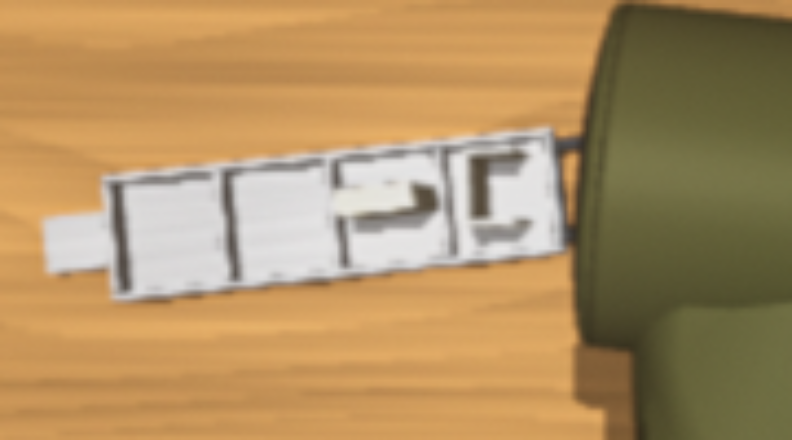

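Channel in bay 1 and flat in bay 2 are both upright and well inside their bays. The square is next.

```bash
python3 -m creep '[{"translation":[10,-5,2],"spin":0},{"translation":[12,-5,2],"spin":0},{"translation":[10,-3,0],"spin":0},{"translation":[12,0,0],"spin":0},{"translation":[0,0,0],"spin":0}]' >/dev/null
python3 -c "
from h import *
f=save('q1.png','scene')
go(.482,-.237,.078,-.18)
cv2.imwrite('pics/q.png',np.hstack([cv2.resize(cv2.imread('pics/q1.png')[100:220,190:350],None,fx=4.5,fy=4.5)]))
"
```

```text
t 21.05 pos [ 0.4861 -0.2335  0.1217] d_mm [43.7  3.5 -4.2] spin 0.0019775372565651317 yaw 2.964 x [ 0.004  0.    -1.   ] z [0.177 0.984 0.001] j6 -0.1 w 0.0854 F [-0.2 -0.1 -1.1]
```

View pics/q.png

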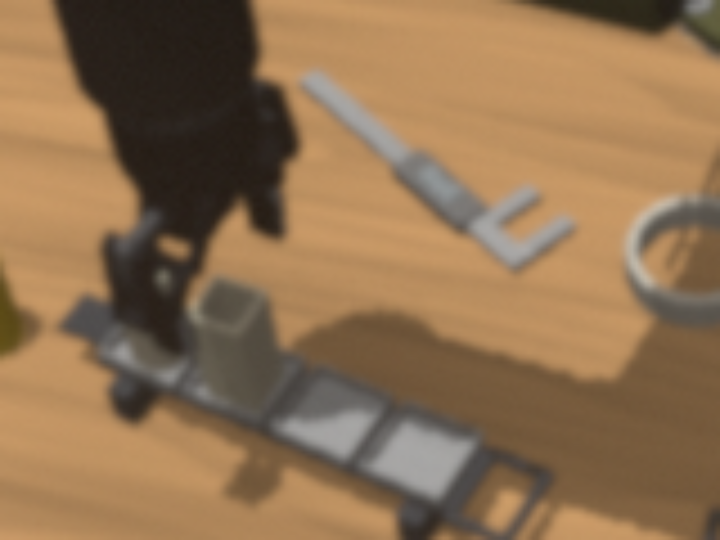

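```bash
python3 -m creep '[{"translation":[12,2,0],"spin":0},{"translation":[12,1,0],"spin":0},{"translation":[12,0,0],"spin":0},{"translation":[6,0,0],"spin":0},{"translation":[0,0,0],"spin":0}]' >/dev/null
python3 -c "
from h import *
f=save('r1.png','scene')
go(.482,-.234,.078,-.18)
cv2.imwrite('pics/r.png',np.hstack([cv2.resize(cv2.imread('pics/r1.png')[100:220,190:350],None,fx=4.5,fy=4.5)]))
"
```

```text
t 21.6 pos [ 0.4831 -0.2332  0.077 ] d_mm [-1.   0.9 -1. ] spin 0.0016601239318942973 yaw 2.963 x [ 0.005  0.    -1.   ] z [0.177 0.984 0.001] j6 -0.1 w 0.0852 F [-0.1  0.3 -1.1]
```

View pics/r.png

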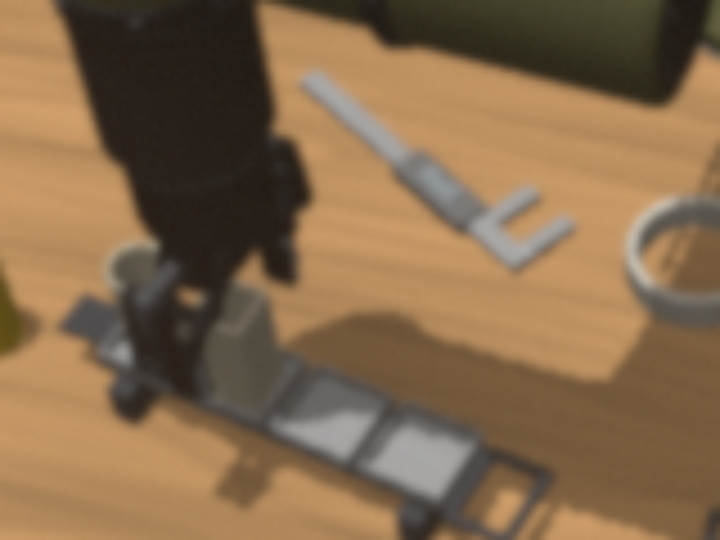

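```bash
python3 -m creep '[{"translation":[0,0,5],"spin":0},{"translation":[0,0,0],"spin":0},{"translation":[0,0,0],"spin":0},{"translation":[0,0,0],"spin":0},{"translation":[0,0,0],"spin":0},{"translation":[0,0,0],"spin":0}]' 15 45
python3 o.py
python3 -m creep '[{"translation":[-8,0,0],"spin":0},{"translation":[-20,0,0],"spin":0},{"translation":[-25,0,0],"spin":0},{"translation":[-25,0,0],"spin":0},{"translation":[0,0,0],"spin":0}]'
python3 -c "
from h import *
f=save('s1.png','scene')
go(.485,.235,.15,.134)
cv2.imwrite('pics/s.png',np.hstack([cv2.resize(cv2.imread('pics/s1.png')[100:220,190:350],None,fx=4.5,fy=4.5)]))
"
```

```text
t: 22.2
position: [0.4851, -0.228, 0.0789]
orientation: [-0.456, 0.54, 0.451, 0.545]
ft_force: [1.3, 0.2, -1.2]
grip_width: 0.0338
22.2 [ 0.4851 -0.228   0.0789] [ 8.4e-03 -7.0e-04 -1.0e+00] [-6.3900e-02 -1.0290e-01 -3.3340e-01  2.0000e-04 -1.3318e+00 -1.1420e-01]
t: 22.7
position: [0.4836, -0.2283, 0.1607]
orientation: [-0.455, 0.541, 0.452, 0.544]
ft_force: [-0.1, 0.2, 0.1]
grip_width: 0.0334
t 22.75 pos [ 0.483  -0.2278  0.1586] d_mm [  8.8  80.3 455.8] spin -0.312637125746448 yaw 2.963 x [ 0.004  0.    -1.   ] z [0.178 0.984 0.001] j6 -0.11 w 0.0334 F [ 1.  -0.4 -1. ]
```

View pics/s.png

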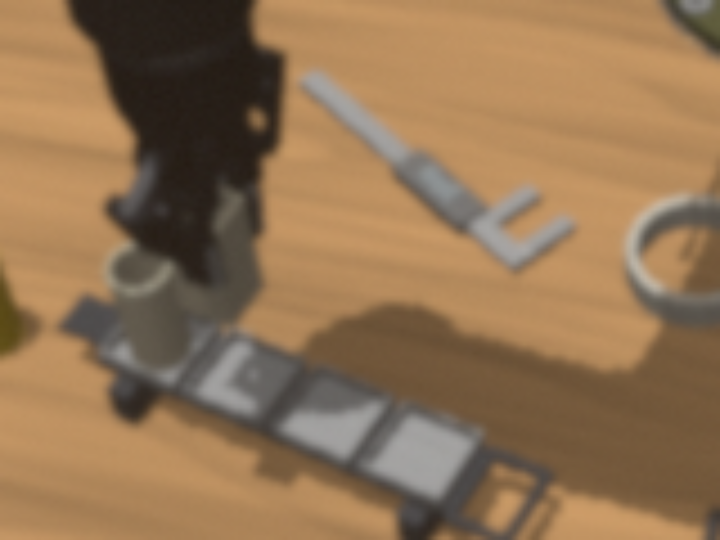

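```bash
python3 -m creep '[{"translation":[-2,4,22],"spin":-0.01},{"translation":[-2,7,36],"spin":-0.03},{"translation":[-2,6,40],"spin":-0.03},{"translation":[-1,5,40],"spin":-0.03},{"translation":[-1,4,40],"spin":-0.03},{"translation":[-1,3,40],"spin":-0.03},{"translation":[0,1,40],"spin":-0.03},{"translation":[0,-1,40],"spin":-0.03},{"translation":[0,-3,40],"spin":-0.03},{"translation":[0,-4,40],"spin":-0.03},{"translation":[0,-5,34],"spin":-0.03},{"translation":[0,-3,22],"spin":0},{"translation":[0,-1,8],"spin":0},{"translation":[0,0,0],"spin":0}]'
python3 -c "
from h import *
go(.485,.235,.08,.134)"
```

```text
t: 24.15
position: [0.4748, 0.2334, 0.1555]
orientation: [-0.531, 0.467, 0.537, 0.46]
ft_force: [-0.2, -0.0, -1.1]
grip_width: 0.0335
t 24.15 pos [0.4748 0.2334 0.1555] d_mm [ 75.3 -11.3   0.2] spin 0.007223108869507833 yaw -3.0 x [-0.014 -0.002 -1.   ] z [-0.141  0.99  -0.   ] j6 -0.69 w 0.0335 F [-0.2 -0.  -1.1]
```

```bash
python3 -m creep '[{"translation":[12,-5,0],"spin":0},{"translation":[18,-5,0],"spin":0},{"translation":[20,-1,0],"spin":0},{"translation":[18,0,0],"spin":0},{"translation":[12,0,0],"spin":0},{"translation":[0,0,0],"spin":0}]'
python3 -c "
from h import *
f=save('u1.png','scene')
go(.485,.235,.044,.134)
cv2.imwrite('pics/u.png',cv2.resize(cv2.imread('pics/u1.png')[140:270,310:490],None,fx=4,fy=4))
print([((proj(f,[a,b,.026])-[310,140])*4).round() for a,b in[(.484,.2357),(.484+.03*.133,.2357-.03*.991),(.484-.03*.133,.2357+.03*.991)]])"
```

```text
t: 24.75
position: [0.4857, 0.2283, 0.0679]
orientation: [-0.529, 0.47, 0.536, 0.46]
ft_force: [1.3, -0.0, -1.2]
grip_width: 0.0335
t 24.8 pos [0.4861 0.2286 0.069 ] d_mm [25.  -0.2  6.5] spin 0.0007416096962513663 yaw -3.007 x [-0.015 -0.003 -1.   ] z [-0.134  0.991 -0.001] j6 -0.67 w 0.0331 F [ 0.4 -0.6 -0.4]
[array([446., 359.]), array([397., 353.]), array([494., 364.])]
```

View pics/u.png

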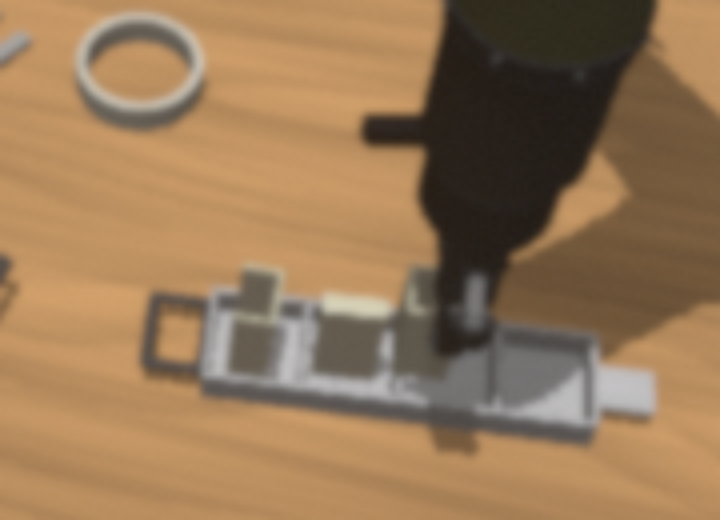

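```bash
python3 -c "
from h import *
f=manip.grab_frame('scene')
o=manip.get_obs();R=Ro.from_quat(o['orientation']).as_matrix();p=o['position']
for n,q in [('foot-corner',[.04,-.017,-.017]),('foot c2',[.04,-.017,.017]),('top1',[-.035,-.017,-.017]),('top2',[-.035,-.017,.017]),('top3',[-.035,.017,-.017]),('fing',[0,-.017,-.011]),('fing',[0,-.017,.011]),('fing',[0,-.03,-.011]),('fing',[0,-.03,.011])]:
  for s in (1,-1):
    print(n,s,((proj(f,p+R@(np.array(q)*[1,s,1]))-[310,140])*4).round())
im=f['img'][190:245,395:450]; cv2.imwrite('pics/uu.png',cv2.cvtColor(cv2.resize(im,None,fx=10,fy=10,interpolation=cv2.INTER_CUBIC),cv2.COLOR_RGB2BGR))
"
```

```text
foot-corner 1 [407. 375.]
foot-corner -1 [409. 329.]
foot c2 1 [463. 382.]
foot c2 -1 [464. 335.]
top1 1 [426. 311.]
top1 -1 [428. 263.]
top2 1 [485. 318.]
top2 -1 [486. 270.]
top3 1 [428. 263.]
top3 -1 [426. 311.]
fing 1 [427. 343.]
fing -1 [429. 296.]
fing 1 [464. 347.]
fing -1 [465. 300.]
fing 1 [426. 362.]
fing -1 [429. 278.]
fing 1 [464. 366.]
fing -1 [466. 282.]
```

View pics/uu.png

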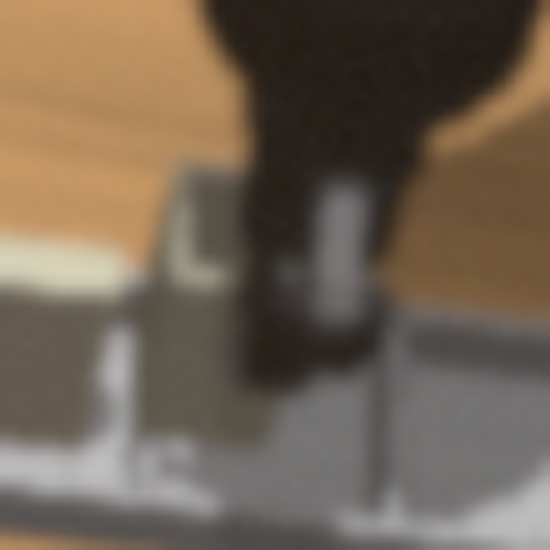

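```bash
python3 -m creep '[{"translation":[-12,0,0],"spin":0},{"translation":[0,0,8],"spin":0},{"translation":[0,0,8],"spin":0},{"translation":[0,0,0],"spin":0}]'
python3 -c "
from h import *
f=save('v1.png','scene')
go(.485,.2437,.044,.134)
cv2.imwrite('pics/v.png',cv2.resize(cv2.imread('pics/v1.png')[185:250,390:470],None,fx=9,fy=9,interpolation=cv2.INTER_CUBIC))"
```

```text
t: 25.25
position: [0.4864, 0.2475, 0.0879]
orientation: [-0.53, 0.466, 0.535, 0.464]
ft_force: [-0.3, 1.0, -0.2]
grip_width: 0.0335
t 25.3 pos [0.4863 0.2472 0.0877] d_mm [43.7  1.5 -3.4] spin 0.0010041685151360724 yaw -3.007 x [-0.008  0.002 -1.   ] z [-0.135  0.991  0.003] j6 -0.7 w 0.0333 F [ 0.4  0.9 -1.3]
```

View pics/v.png

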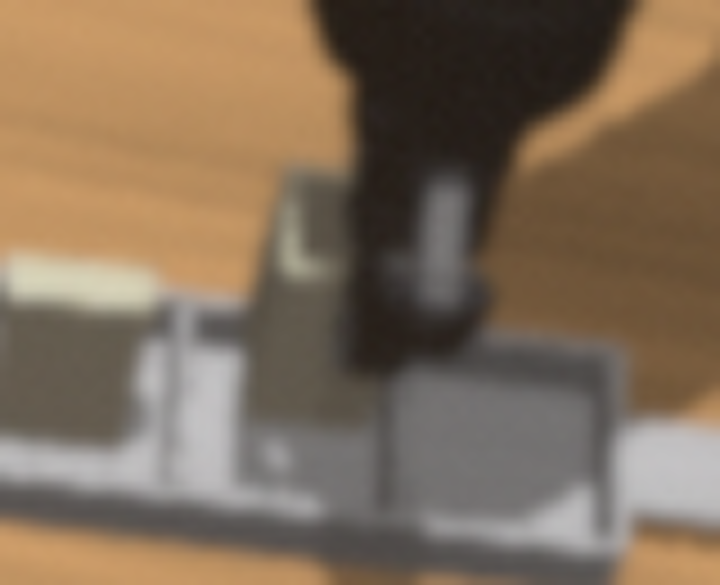

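```bash
python3 -m creep '[{"translation":[12,1,-1],"spin":0},{"translation":[12,0,-1],"spin":0},{"translation":[10,0,0],"spin":0},{"translation":[0,0,0],"spin":0}]'
python3 -c "
from h import *
f=save('w1.png','scene')
go(.485,.2437,.044,.134)
cv2.imwrite('pics/w.png',cv2.resize(cv2.imread('pics/w1.png')[185:250,390:470],None,fx=9,fy=9,interpolation=cv2.INTER_CUBIC))"
```

```text
t: 25.7
position: [0.4842, 0.2446, 0.0492]
orientation: [-0.53, 0.467, 0.536, 0.463]
ft_force: [-0.1, -0.2, -1.2]
grip_width: 0.0335
t 25.75 pos [0.4845 0.2447 0.05  ] d_mm [ 6.  -0.4 -1.1] spin 0.0014880703931234862 yaw -3.006 x [-0.009  0.001 -1.   ] z [-0.135  0.991  0.002] j6 -0.7 w 0.0335 F [ 0.3  1.1 -0.3]
```

View pics/w.png

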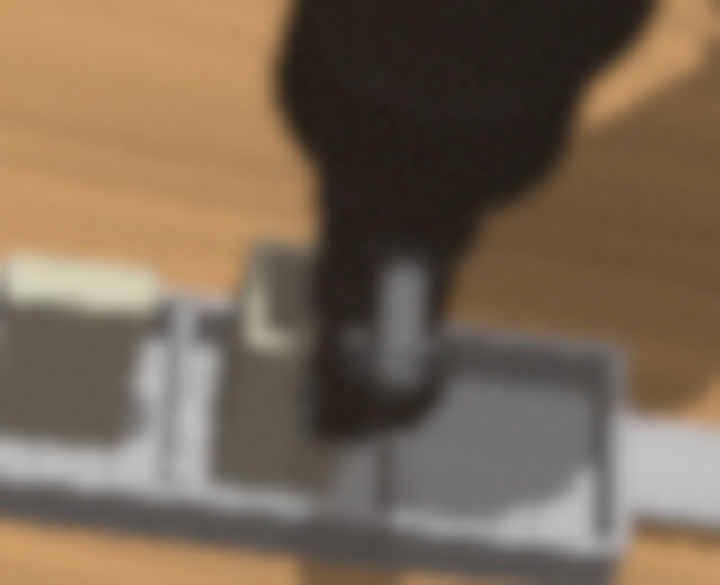

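```bash
python3 -m creep '[{"translation":[2,0,0],"spin":0},{"translation":[2,0,0],"spin":0},{"translation":[1,0,0],"spin":0}]'
python3 -m creep '[{"translation":[1,0,0],"spin":0},{"translation":[1,0,0],"spin":0}]'
```

```text
t: 26.05
position: [0.4851, 0.2448, 0.0454]
orientation: [-0.53, 0.467, 0.535, 0.464]
ft_force: [0.1, -0.4, -1.3]
grip_width: 0.0336
t: 26.25
position: [0.4853, 0.245, 0.0439]
orientation: [-0.53, 0.466, 0.535, 0.464]
ft_force: [-3.6, -0.3, 5.9]
grip_width: 0.0334
```

```bash
python3 -m creep '[{"translation":[0,0,0],"spin":0},{"translation":[0,0,0],"spin":0},{"translation":[0,0,0],"spin":0},{"translation":[0,0,0],"spin":0},{"translation":[0,0,0],"spin":0}]' 100
python3 -m creep '[{"translation":[-25,0,0],"spin":0},{"translation":[-45,0,0],"spin":0},{"translation":[-45,0,0],"spin":0},{"translation":[0,0,0],"spin":0}]'
python3 -c "
from h import *
go(.4695,-.2965,.17,-.19)"
```

```text
t: 26.75
position: [0.486, 0.2454, 0.0449]
orientation: [-0.53, 0.465, 0.535, 0.464]
ft_force: [-0.6, -0.2, 1.2]
grip_width: 0.0855
t: 27.15
position: [0.4859, 0.2438, 0.1622]
orientation: [-0.53, 0.467, 0.535, 0.463]
ft_force: [0.1, 0.0, 0.2]
grip_width: 0.0855
t 27.15 pos [0.4859 0.2438 0.1622] d_mm [  -7.5   89.2 -533.2] spin 0.3252557144357562 yaw -3.006 x [-0.008 -0.    -1.   ] z [-0.135  0.991  0.001] j6 -0.7 w 0.0855 F [0.1 0.  0.2]
```

```bash
python3 -m creep '[{"translation":[-5,-3,-25],"spin":0.01},{"translation":[-3,-4,-42],"spin":0.02},{"translation":[0,-4,-45],"spin":0.03},{"translation":[0,-2,-45],"spin":0.03},{"translation":[0,-1,-45],"spin":0.03},{"translation":[0,1,-45],"spin":0.03},{"translation":[0,2,-45],"spin":0.03},{"translation":[0,4,-45],"spin":0.03},{"translation":[0,5,-45],"spin":0.03},{"translation":[0,6,-45],"spin":0.03},{"translation":[0,7,-45],"spin":0.03},{"translation":[0,6,-36],"spin":0.02},{"translation":[0,3,-15],"spin":0},{"translation":[0,1,-5],"spin":0},{"translation":[0,0,0],"spin":0}]'
python3 -c "
from h import *
f=save('x1.png','scene');g=save('x2.png','top')
go(.4695,-.2965,.17,-.19)
cv2.imwrite('pics/x.png',np.hstack([cv2.resize(cv2.imread('pics/x1.png')[100:270,190:490],None,fx=2.6,fy=2.6)]))
cv2.imwrite('pics/xx.png',np.hstack([cv2.resize(cv2.imread('pics/x2.png')[160:260,150:330],None,fx=4.4,fy=4.4)]))
"
```

```text
t: 28.65
position: [0.455, -0.2946, 0.1692]
orientation: [-0.448, 0.546, 0.45, 0.546]
ft_force: [0.0, 0.2, -0.7]
grip_width: 0.0857
t 28.75 pos [ 0.4555 -0.2937  0.1693] d_mm [ -0.8 -14.3  -0.1] spin -0.0037938701597082236 yaw 2.948 x [-0.002  0.003 -1.   ] z [0.193 0.981 0.002] j6 0.01 w 0.0853 F [ 0.8  0.2 -0.1]
```

View pics/x.png

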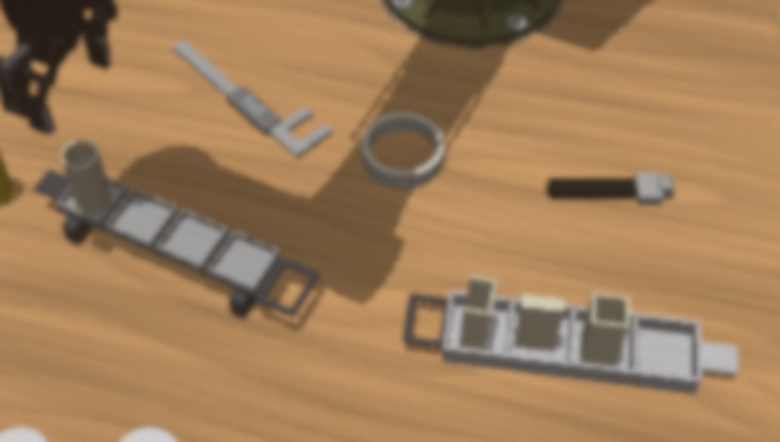

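View pics/xx.png

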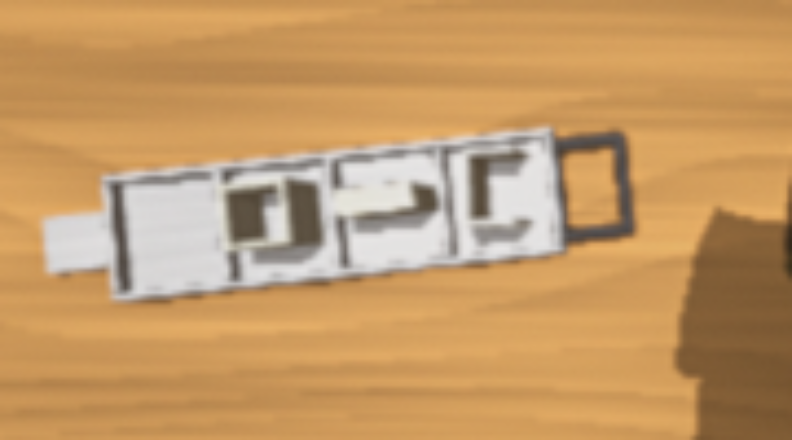

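Three are placed well. Now the round tube.

```bash
python3 -m creep '[{"translation":[10,-6,0],"spin":0},{"translation":[12,-5,0],"spin":0},{"translation":[10,-3,0],"spin":0},{"translation":[10,0,0],"spin":0},{"translation":[0,0,0],"spin":0}]' >/dev/null
python3 -c "
from h import *
f=save('y1.png','scene')
go(.4695,-.2965,.078,-.19)
cv2.imwrite('pics/y.png',np.hstack([cv2.resize(cv2.imread('pics/y1.png')[90:210,160:320],None,fx=4.5,fy=4.5)]))
"
```

```text
t 29.3 pos [ 0.4719 -0.293   0.1229] d_mm [44.9  1.6 -4. ] spin 0.0016267792613402499 yaw 2.953 x [-0.003  0.004 -1.   ] z [0.187 0.982 0.003] j6 0.01 w 0.0854 F [ 1.1 -0.3  0.8]
```

View pics/y.png

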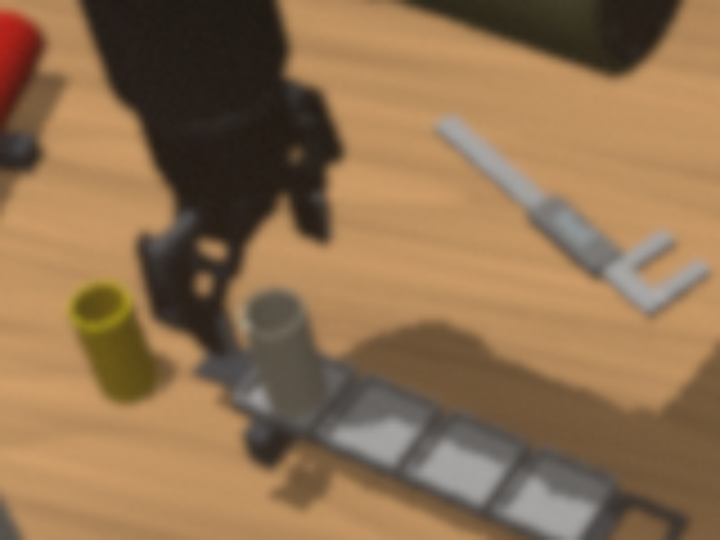

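```bash
python3 -m creep '[{"translation":[12,1,0],"spin":0},{"translation":[12,1,0],"spin":0},{"translation":[12,0,0],"spin":0},{"translation":[7,0,0],"spin":0},{"translation":[0,0,0],"spin":0}]' >/dev/null
python3 -c "
from h import *
f=save('z1.png','scene')
go(.4695,-.2945,.078,-.19)
cv2.imwrite('pics/z.png',np.hstack([cv2.resize(cv2.imread('pics/z1.png')[90:210,160:320],None,fx=4.5,fy=4.5)]))
"
```

```text
t 29.85 pos [ 0.4697 -0.2927  0.0771] d_mm [-0.9 -0.2 -1.8] spin 0.0013324638041289916 yaw 2.953 x [-0.002  0.003 -1.   ] z [0.188 0.982 0.003] j6 0.01 w 0.0854 F [ 0.3 -0.4  0.9]
```

View pics/z.png

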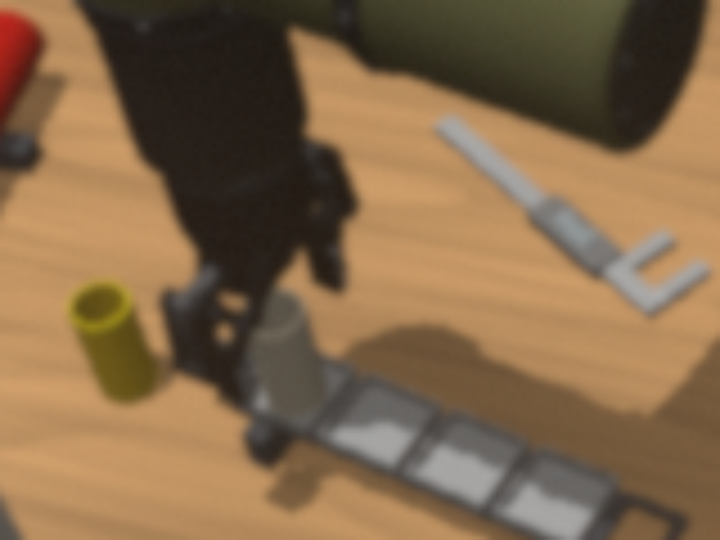

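```bash
python3 -m creep '[{"translation":[0,0,-1],"spin":0},{"translation":[0,0,0],"spin":0},{"translation":[0,0,0],"spin":0},{"translation":[0,0,0],"spin":0},{"translation":[0,0,0],"spin":0},{"translation":[0,0,0],"spin":0}]' 20 45
python3 o.py
python3 -m creep '[{"translation":[-8,0,0],"spin":0},{"translation":[-20,0,0],"spin":0},{"translation":[-25,0,0],"spin":0},{"translation":[-25,0,0],"spin":0},{"translation":[0,0,0],"spin":0}]'
python3 -c "
from h import *
f=save('A1.png','scene')
go(.477,.295,.15,.134)
cv2.imwrite('pics/A.png',np.hstack([cv2.resize(cv2.imread('pics/A1.png')[90:210,160:320],None,fx=4.5,fy=4.5)]))
"
```

```text
t: 30.45
position: [0.4705, -0.2943, 0.0791]
orientation: [-0.45, 0.544, 0.451, 0.546]
ft_force: [0.3, -0.3, -0.5]
grip_width: 0.0363
30.45 [ 0.4705 -0.2943  0.0791] [ 0.0014  0.0019 -1.    ] [-0.1985 -0.0438 -0.2764 -0.0022 -1.3372  0.0103]
t: 30.95
position: [0.4697, -0.2945, 0.1611]
orientation: [-0.45, 0.545, 0.451, 0.545]
ft_force: [0.5, -0.4, 0.6]
grip_width: 0.0362
t 31.0 pos [ 0.4691 -0.294   0.159 ] d_mm [ 11.  102.8 580. ] spin -0.3227757886256759 yaw 2.953 x [-0.003  0.003 -1.   ] z [0.188 0.982 0.003] j6 0.01 w 0.0364 F [ 0.1  0.  -0.4]
```

View pics/A.png

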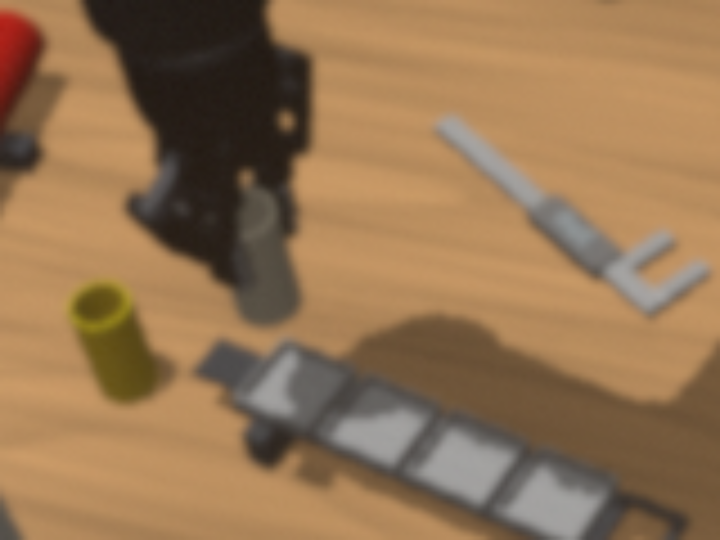

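```bash
python3 -m creep '[{"translation":[-2,2,12],"spin":0},{"translation":[-2,5,24],"spin":-0.02},{"translation":[-2,6,34],"spin":-0.02},{"translation":[-1,6,38],"spin":-0.02},{"translation":[-1,6,40],"spin":-0.02},{"translation":[-1,5,40],"spin":-0.02},{"translation":[-1,4,40],"spin":-0.02},{"translation":[-1,3,40],"spin":-0.02},{"translation":[-1,2,40],"spin":-0.02},{"translation":[-1,1,40],"spin":-0.02},{"translation":[0,0,40],"spin":-0.02},{"translation":[0,-1,40],"spin":-0.03},{"translation":[0,-2,40],"spin":-0.03},{"translation":[0,-3,40],"spin":-0.03},{"translation":[0,-3,34],"spin":-0.02},{"translation":[0,-3,26],"spin":0},{"translation":[0,-2,16],"spin":0},{"translation":[0,0,6],"spin":0},{"translation":[0,0,0],"spin":0}]'
python3 -c "
from h import *
f=save('B1.png','scene')
go(.477,.295,.08,.134)
cv2.imwrite('pics/B.png',cv2.resize(cv2.imread('pics/B1.png')[140:270,330:510],None,fx=4,fy=4))"
```

```text
t: 32.9
position: [0.4499, 0.3281, 0.1621]
orientation: [-0.527, 0.47, 0.538, 0.46]
ft_force: [-0.1, 0.1, -0.5]
grip_width: 0.0359
t 32.95 pos [0.4501 0.3276 0.1622] d_mm [ 81.7 -24.  -36.2] spin 0.0016752764127705433 yaw -3.006 x [-0.021 -0.    -1.   ] z [-0.135  0.991  0.003] j6 -0.84 w 0.0368 F [ 0.4 -0.7 -1. ]
```

View pics/B.png

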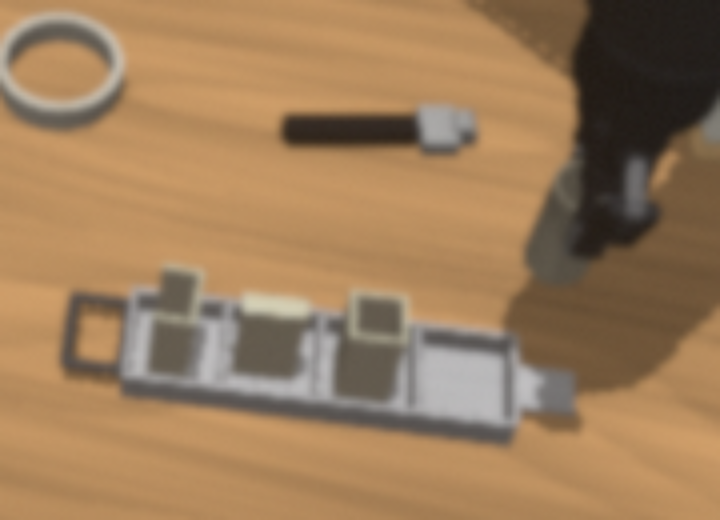

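```bash
python3 -c "
from h import *
im=cv2.imread('pics/B1.png')[165:230,440:520];z=9
im=cv2.resize(im,None,fx=z,fy=z,interpolation=cv2.INTER_CUBIC)
f=manip.grab_frame('scene')
o=manip.get_obs();R=Ro.from_quat(o['orientation']).as_matrix();p=o['position']
def P(q): return tuple(((proj(f,q)-[440,165])*z).astype(int).tolist())
# upright tube at TCP
for x,c in ((.04,(0,0,255)),(-.035,(0,255,0))):
  pts=[P(p+np.array([.019*np.cos(a),.019*np.sin(a),-x])) for a in np.linspace(0,6.28,24)]
  cv2.polylines(im,[np.array(pts)],True,c,1)
cv2.imwrite('pics/BB.png',im)"
```

View pics/BB.png

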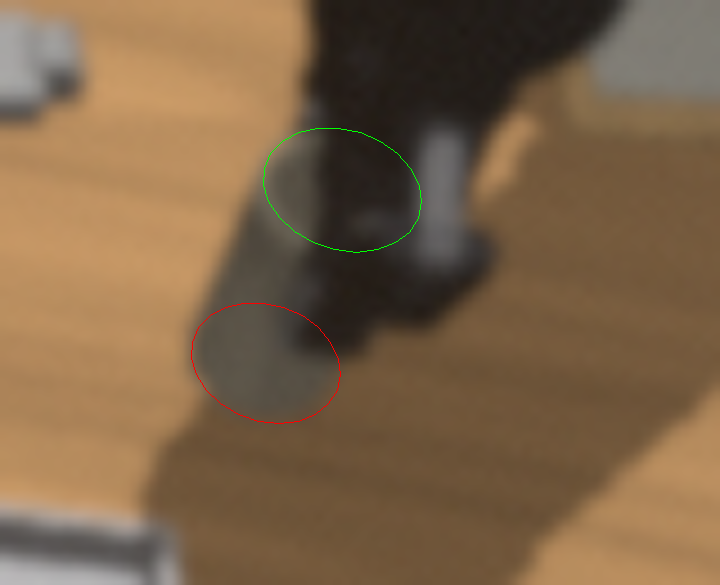

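The overlay of an upright tube centred on the TCP matches the picture, so the tube hangs straight and centred. Next: move it over bay 4.

```bash
python3 -m creep '[{"translation":[5,-7,-10],"spin":0},{"translation":[14,-8,-12],"spin":0},{"translation":[18,-7,-11],"spin":0},{"translation":[16,-3,-2],"spin":0},{"translation":[10,0,0],"spin":0},{"translation":[0,0,0],"spin":0}]'
cat > ov.py <<'E'
import sys
from h import *
f=save(sys.argv[1],'scene'); z=9
im=cv2.imread('pics/'+sys.argv[1])[185:250,410:490]
im=cv2.resize(im,None,fx=z,fy=z,interpolation=cv2.INTER_CUBIC)
o=manip.get_obs();p=o['position']
def P(q): return tuple(((proj(f,q)-[410,185])*z).astype(int).tolist())
for x,c in ((.04,(0,0,255)),(-.035,(0,255,0))):
  pts=[P(p+np.array([.019*np.cos(a),.019*np.sin(a),-x])) for a in np.linspace(0,6.28,24)]
  cv2.polylines(im,[np.array(pts)],True,c,1)
pts=[P([p[0]+.019*np.cos(a),p[1]+.019*np.sin(a),.004]) for a in np.linspace(0,6.28,24)]
cv2.polylines(im,[np.array(pts)],True,(255,0,0),1)
cv2.imwrite('pics/o_'+sys.argv[1],im); go(.477,.296,.044,.134)
E
python3 ov.py C1.png
```

```text
t: 33.6
position: [0.4824, 0.2866, 0.0943]
orientation: [-0.525, 0.472, 0.536, 0.463]
ft_force: [0.4, -0.4, -0.9]
grip_width: 0.0361
t 33.65 pos [0.4826 0.2869 0.0952] d_mm [51.3  3.4  9.5] spin -0.006026590617082661 yaw -3.014 x [-0.02   0.001 -1.   ] z [-0.128  0.992  0.004] j6 -0.75 w 0.0362 F [-0.8  0.3  0.1]
```

View pics/o_C1.png

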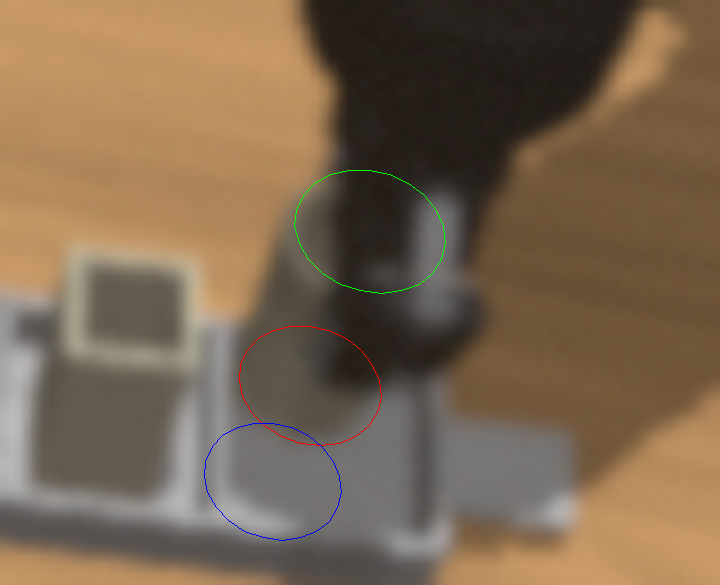

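```bash
python3 -m creep '[{"translation":[6,3,5],"spin":-0.006},{"translation":[10,2,4],"spin":0},{"translation":[8,0,2],"spin":0},{"translation":[0,0,0],"spin":0}]'
python3 ov.py D1.png
```

```text
t: 34.05
position: [0.4757, 0.299, 0.0714]
orientation: [-0.527, 0.468, 0.538, 0.462]
ft_force: [0.2, -1.1, -1.6]
grip_width: 0.0361
t 34.1 pos [0.476 0.299 0.072] d_mm [28.  -1.1 -3.3] spin 0.0013551963191140715 yaw -3.006 x [-0.016  0.004 -1.   ] z [-0.135  0.991  0.006] j6 -0.77 w 0.0363 F [ 0.6 -0.8 -0.6]
```

View pics/o_D1.png

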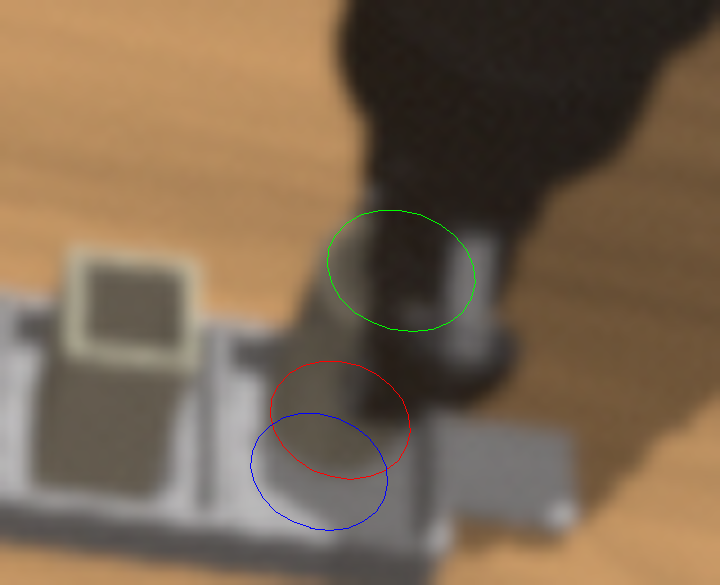

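Landing spot (blue, centre ~319,472) sits mid-bay (walls at ~212 and ~425). I'll lower it.

```bash
python3 -m creep '[{"translation":[10,0,-1],"spin":0},{"translation":[10,0,0],"spin":0},{"translation":[0,0,0],"spin":0}]'
python3 -m creep '[{"translation":[2,0,0],"spin":0},{"translation":[2,0,0],"spin":0},{"translation":[1,0,0],"spin":0}]'
python3 ov.py E1.png
```

```text
t: 34.4
position: [0.4759, 0.2985, 0.0509]
orientation: [-0.528, 0.467, 0.538, 0.462]
ft_force: [0.2, 0.4, -1.2]
grip_width: 0.0363
t: 34.7
position: [0.476, 0.2984, 0.0456]
orientation: [-0.528, 0.467, 0.538, 0.463]
ft_force: [-1.0, 0.4, -0.6]
grip_width: 0.0359
t 34.75 pos [0.476  0.2983 0.0455] d_mm [ 1.4 -0.7 -2.5] spin 0.0017552562924851856 yaw -3.006 x [-0.016  0.004 -1.   ] z [-0.135  0.991  0.006] j6 -0.77 w 0.0365 F [-0.7 -0.5 -1.6]
```

View pics/o_E1.png

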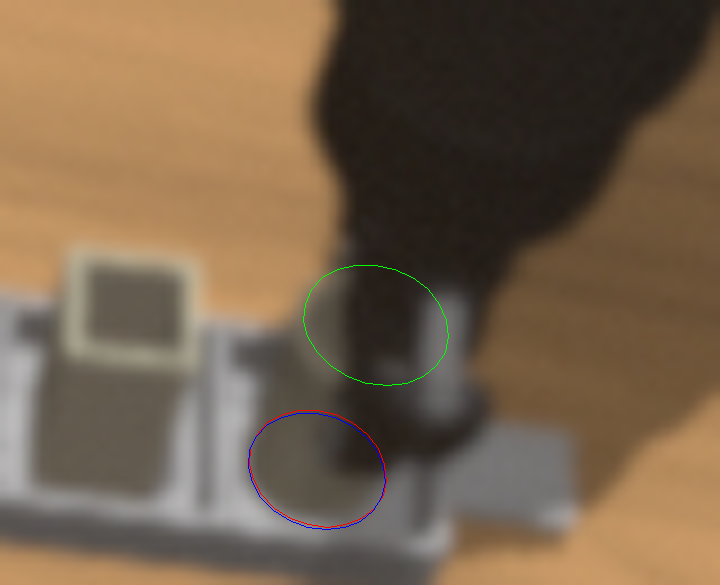

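```bash
python3 -m creep '[{"translation":[1,0,0],"spin":0},{"translation":[1,0,0],"spin":0}]'
python3 -m creep '[{"translation":[1,0,0],"spin":0}]'
```

```text
t: 34.95
position: [0.4762, 0.2985, 0.044]
orientation: [-0.528, 0.467, 0.538, 0.463]
ft_force: [-1.9, -0.5, 4.3]
grip_width: 0.0363
t: 35.05
position: [0.4763, 0.2986, 0.0439]
orientation: [-0.528, 0.467, 0.538, 0.463]
ft_force: [-5.8, -1.0, 8.3]
grip_width: 0.0365
```

```bash
python3 -m creep '[{"translation":[0,0,0],"spin":0},{"translation":[0,0,0],"spin":0},{"translation":[0,0,0],"spin":0},{"translation":[0,0,0],"spin":0},{"translation":[0,0,0],"spin":0}]' 100
python3 -m creep '[{"translation":[-25,0,0],"spin":0},{"translation":[-45,0,0],"spin":0},{"translation":[-45,0,0],"spin":0},{"translation":[-10,0,-20],"spin":0},{"translation":[0,0,-40],"spin":0},{"translation":[0,0,-45],"spin":0},{"translation":[0,0,-45],"spin":0},{"translation":[0,0,-45],"spin":0},{"translation":[0,0,-45],"spin":0},{"translation":[0,0,-45],"spin":0},{"translation":[0,0,-45],"spin":0},{"translation":[0,0,-40],"spin":0},{"translation":[0,0,-20],"spin":0},{"translation":[0,0,0],"spin":0}]'
python3 -c "
from h import *
f=save('F1.png','scene');g=save('F2.png','top')
cv2.imwrite('pics/F.png',cv2.resize(cv2.imread('pics/F1.png')[190:260,330:490],None,fx=5,fy=5))
cv2.imwrite('pics/FF.png',cv2.resize(cv2.imread('pics/F2.png')[160:260,150:330],None,fx=4.4,fy=4.4))
h=np.array([.133,-.991]);c=np.array([.488,.206])
for cam,fr in(('scene',f),('top',g)):
  for n in('channel','flat','square','round'):
    for d in manip.mark_of('mid_'+n,cam)[:2]:
      q=toz(fr,d['centre'],.0415)[:2]-c; print(cam,n,round(d['confidence'],2),'along(handle+)',round(q@h,4),'across',round(q@[.991,.133],4))
print(manip.get_obs()['t'])
"
```

```text
t: 35.55
position: [0.4767, 0.299, 0.0443]
orientation: [-0.528, 0.466, 0.538, 0.463]
ft_force: [0.7, -0.1, 0.2]
grip_width: 0.0857
t: 36.95
position: [0.5314, -0.1051, 0.1692]
orientation: [-0.529, 0.466, 0.538, 0.462]
ft_force: [-0.4, -0.0, -0.6]
grip_width: 0.085
scene channel 0.83 along(handle+) 0.0957 across 0.0089
scene channel 0.28 along(handle+) 0.4373 across -0.0671
scene flat 0.59 along(handle+) 0.0342 across 0.0003
scene square 0.88 along(handle+) -0.0244 across -0.0015
scene round 0.67 along(handle+) -0.0811 across -0.0104
scene round 0.61 along(handle+) 0.6059 across -0.1015
top flat 0.32 along(handle+) 0.492 across -0.0938
top round 0.6 along(handle+) 0.6111 across -0.1079
37.45
```

View pics/F.png

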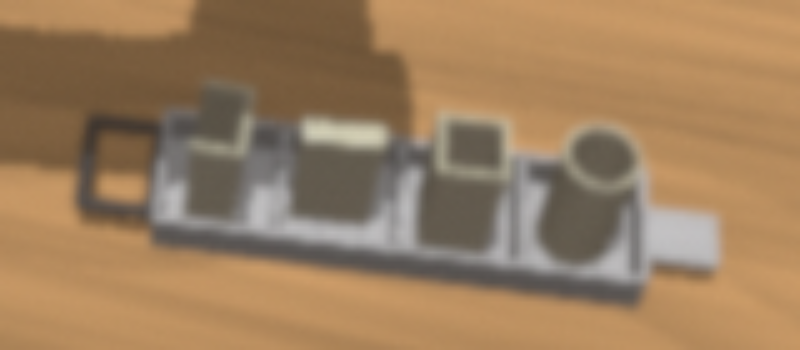

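View pics/FF.png

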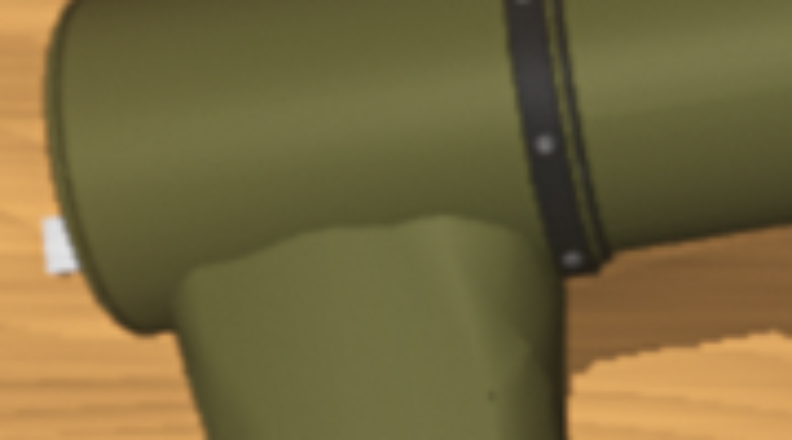

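```bash
python3 -c "
from workcell import manip
print(manip.finish_job())"
```

```text
the job is handed in; nothing more can be done
None
```

All four samples are in the test carrier, one upright in each bay. Counted from each rack's loop handle, the order is channel (bay 1), flat bar (2), square tube (3), round tube (4). I handed the job in at about 37 s of the 112 s allowed, with the gripper open and clear above the empty cooling rack. I left the yellow tube alone.

**Setting down:** each sample was lowered in 1–2 mm steps until the wrist force showed light contact (about 6–9 N), then released.

**Last check:** the final scene picture shows all four upright inside their bays. The detector put them 4–9 mm from bay centre along the row and at most about 10 mm across it, within the 22 and 24 mm limits.

**Failed or disagreeing checks:**
- **Top camera:** the arm blocked its final view of the carrier, so the round tube's placing is confirmed by the scene camera only. Its last clear view showed the first three placed well.
- **Camera mismatch:** the two cameras disagreed by about 4–6 mm when locating things.
- **Square tube grip:** I took it about 8 mm off centre and corrected for that before lowering it into its bay.
- **Round tube grip width:** it read 36.3 mm for a 38 mm tube, but an overlay on the picture showed it upright and centred.
- **Tool tilt:** it drifted up to 0.05 rad early on, and changing the lift and lowering speeds brought it back to about 0.02 rad or less.
- **Refused move:** one move call was rejected for a missing spin value. It moved nothing and I sent it again.

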